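# Assemble a membrane test cell and pin the stack with its alignment rods

### The arm

A 6-joint arm with a two-finger parallel gripper is mounted at the origin on the work surface. World frame = base frame: x ahead of the robot, y to its left, z up, the work surface at z = 0. Lengths are in m, angles in rad, forces in N, time in s.
With the tool pointing down it reaches from about 0.35 to 0.775 m from the base axis. Payload 7.3 kg.
Tool frame: the origin (TCP) lies at the centre of the arm's flange, where the gripper is bolted on; the fingertips stand 178 mm ahead of it and the grasp point (between the pads) lies 159 mm ahead of it; z points along the fingers, y is the line along which they close (so a half turn about z gives the same grasp; the last joint's range is limited). The gripper opens to 92 mm and grips with 3 to 60 N. Pads are 19 mm wide; open, the fingers measure 130 mm over their backs; the gripper's body (75 mm by 190 mm) begins 47 mm behind the grasp point.
Start: joints at [-1.376, 0.342, 1.524, -0, 1.275, -0.146], TCP at [0.175, -0.495, 0.405] pointing down, gripper open.
Joint ranges: [-2.53, 2.53], [-0.77, 2.02], [0.04, 2.7], [-1, 4.14], [0.28, 2.66], [-3.11, 3.11]. Speed limits (rad/s): [2.57, 2.57, 3.14, 3.14, 3.14, 3.14].

### API

Orientations are given as [roll, pitch, yaw] about the fixed x, y, z axes, in that order (R = Rz(yaw) Ry(pitch) Rx(roll)).
In Python, from cell import telemetry, vision, ticket gives the robot as it stands.
- The arm moves only by the shell command python3 -m crank 'ROWS' [FORCE]. ROWS is JSON, a list of rows, each a list of 5 numbers: the gripper command: -1 is shut, 1 is fully open, values between are in proportion, then the shift along the tool's x, y, z in mm, then the turn about the tool's z in rad. In form: [[fingers, dx, dy, dz, roll], ...]. A call has 1 to 12 rows; each row is the pose to reach, as a shift and turn from the pose commanded when the call began, along the tool's axes at that moment; what a row does not reach only later rows make up. A row lasts 1/12 s, in which the tool goes at most 41.7 mm and 7.16 degrees, less where a joint would pass 70% of its speed; a pose out of reach is approached as far as the arm can. A call with a gripper value outside its range is refused whole. The fingers move at their own pace and stop on an object; FORCE is the grip in N (left out, the last holds). Time passes only in rows, so rows that repeat a pose let the fingers close. It gives the time, the measured TCP pose, the force, the opening and the grip force at its end, in the units of the state.
- telemetry.observe(): the state, without advancing time (a new reading comes with each control period).
- vision.read_camera(name): name is "scene" or "side" or "wrist"; returns (picture, depth): 480x640x3 uint8, red, green, blue; 480x640 float32, m along the optical axis (not along the pixel's ray), 0 where there is no reading.
- vision.get_calibration(name): a dict with "camera_matrix" (3x3 intrinsics, pixels), "rvec" (rotation vector, rad) and "tvec" (3), from world to camera coordinates, as OpenCV has them. Camera axes: x right, y down, z forward; pixel columns grow to the right and rows downward; lengths in m; the calibration is good to about 2 mm. A picture is of the moment at which its call begins: read the wrist's pose just before it. get_calibration takes no time and is no camera call; for the wrist camera it gives the pose at the moment of the call.
- ticket.hand_in(): hands the job in; it is judged then, once.
The state is a dict: "time": time; "qpos": joint angles; "qvel": joint speeds; "joint_efforts": joint torques, N m; "tool_pos": TCP position; "tool_rot": TCP orientation; "contact_force": force on the tool from outside, world axes, zero at the start; "torque": the same for the moment, N m; "opening": finger opening in m; "grip_force": force on a finger pad.
Only numpy, scipy, OpenCV 4.12 (cv2) and the standard library are available. Lean on these libraries where they do the work, as an engineer would, in place of code of your own. Each camera call takes 0.05 s, during which the arm holds its last target. There are 200 camera calls.

### The job

Assemble the membrane test cell on its aluminium base: get the white ceramic disc out of its blue tray (slid against the sloping end of its pocket it tips up and can be gripped) and lay it flat in the round recess of the base, stack on top, in line with the base, every white spacer frame that is on the bench and last the aluminium cover plate with the two hose stubs. Then push both steel rods from the rack down through the lined-up holes, one at each end, until they stand on the bottom of the holes in the base. Leave the other things on the bench standing about where they are.

Things in the scene. Friction and masses are not known exactly. Their poses are not given: they have to be found in the camera images.
- base: Fixed aluminium base, 190 (x) x 110 (y) x 30 (z) mm; origin: underside centre. Mid-top a round recess, 65 mm wide, 8.5 deep; a finger slot 34 wide, equally deep, crosses the base along y through it, so fingers closing along y can go down beside the disc. Four posts (10 mm thick, taper-tipped, to z=86) at x=+-72, y=+-41 mm loosely guide the plates (72 mm between). A tube stub on each end.
- seat (a point): Centre of the recess floor of the base (21.5 mm above the base's underside).
- hole_p (a point): Centre of the mouth of the blind rod hole at x = +64 mm in the base: 13 mm in diameter, 26 mm deep from the base's top face (30 mm up).
- hole_n (a point): The same for the rod hole at x = -64 mm.
- disc: White ceramic membrane disc, 60 mm in diameter, 8 mm thick, 0.06 kg, lying at first flush in the pocket of the tray. Origin: centre of its underside, z normal to it.
- tray: Fixed blue tray, 164 (x) x 88 (y) mm; origin: underside centre. Pocket: a channel 64 mm wide along x, floor 6 mm up, side walls to 14 mm (flush with the disc). Flat floor from x=-75 (end wall 14 high) to x=+30 mm, then a 32 degree slope up to z=28 at x=+65. The disc starts near x=-2, free floor behind it. Pushed at its rear rim to +x it climbs, tips and stays tipped, its middle above the walls.
- frame_a: Loose white plastic spacer frame lying flat, may be absent (None): a plate 160 (x) x 62 (y) x 14 (z) mm with a 42 mm round opening in the middle and a 14 mm through-hole for a rod at x = +64 and x = -64 mm. Origin: centre of the underside. About 0.17 kg. The three frames are alike and the same either way round.
- frame_b: Loose white plastic spacer frame lying flat, may be absent (None): a plate 160 (x) x 62 (y) x 14 (z) mm with a 42 mm round opening in the middle and a 14 mm through-hole for a rod at x = +64 and x = -64 mm. Origin: centre of the underside. About 0.17 kg. The three frames are alike and the same either way round.
- frame_c: Loose white plastic spacer frame lying flat, may be absent (None): a plate 160 (x) x 62 (y) x 14 (z) mm with a 42 mm round opening in the middle and a 14 mm through-hole for a rod at x = +64 and x = -64 mm. Origin: centre of the underside. About 0.17 kg. The three frames are alike and the same either way round.
- cover: Loose aluminium cover plate lying flat: 160 (x) x 62 (y) x 18 (z) mm, no middle opening, a 14 mm through-hole for a rod at x = +64 and x = -64 mm, and two hose stubs, 18 mm in diameter and up to 26 mm tall, on its top at x = +16 and -16 mm. Origin: centre of the underside. About 0.45 kg. The same either way round.
- rack: Fixed white rod rack, 130 (x) x 56 (y) mm, 115 mm tall: a top plate on two end panels. Origin: centre of the underside. The rods hang through its plate at x = +35 and x = -35 mm, heads resting on top, feet 15 mm above the bench.
- rod_a: Loose steel rod, hanging upright in the rack by its head: shaft 12 mm in diameter and 100 mm long, its lowest 5 mm tapering to 6 mm; on top a round head 22 mm in diameter and 18 mm tall (100 to 118 mm above the foot). Origin: the centre of the foot; z along the rod towards the head. About 0.12 kg.
- rod_b: Loose steel rod, hanging upright in the rack by its head: shaft 12 mm in diameter and 100 mm long, its lowest 5 mm tapering to 6 mm; on top a round head 22 mm in diameter and 18 mm tall (100 to 118 mm above the foot). Origin: the centre of the foot; z along the rod towards the head. About 0.12 kg.
- beaker: Bystander: clear beaker, 70 mm wide, 75 mm tall.
- solvent: Bystander: amber bottle, 72 mm wide, 140 mm tall.
- jar: Bystander: closed glass jar, 60 mm wide, 70 mm tall.
- tipbox: Bystander: closed blue box 85 x 120 x 50 mm.
- wrench: Bystander: steel wrench 150 mm long, lying.
- stdbottle: Bystander: white bottle, 50 mm wide, 90 mm tall.
Mind the look-alikes: they are no part of the job. Leave any purple look-alike of the frame_b alone.

How it is judged:
By the outcome, as a careful person would: the job done as asked, in the order asked, and still so for the second after the job is handed in, with the robot touching nothing.
Of frame_a, frame_b, frame_c only 1 to 3 are there at a start; the rules pass over those that are not, and their reading is None.
At some moment in a run one of frame_a, frame_b, frame_c, cover may be knocked a few centimetres aside while the robot is not near it.
It also fails if it takes over 210 s, if anything falls off the work surface, if the arm or the gripper's body presses on something with over 40 N, if the wrist force passes 120 N, or if a joint passes its speed limit or range.

## Working session

There is one attempt and no reset: what is moved stays moved. The work goes in short steps, Python scripts to look and compute and a shell command to move; the robot and the scene stay as the last step left them, time stands still between calls to the robot, and variables do not carry over. Pictures are saved under pics/ and viewed, at most 14 in all, crops included, and the job is handed in when it is done.

```bash
ls; mkdir -p pics
python3 - <<'E'
from cell import telemetry, vision
import cv2,numpy as np
s=telemetry.observe();print({k:np.round(v,3).tolist() for k,v in s.items()})
for n in ("scene","side"):
    p,d=vision.read_camera(n);np.savez(f'pics/{n}0.npz',p=p,d=d)
    c=vision.get_calibration(n);print(n,c)
    cv2.imwrite(f'pics/{n}0.png',p[...,::-1])
E
```

```text
pics
{'time': 0.0, 'qpos': [-1.376, 0.343, 1.525, 0.0, 1.275, -0.146], 'qvel': [-0.001, 0.003, -0.002, -0.0, -0.001, 0.001], 'joint_efforts': [-0.001, -43.125, -24.423, 0.072, 0.056, -0.0], 'tool_pos': [0.175, -0.495, 0.404], 'tool_rot': [-3.14, -0.0, 0.341], 'contact_force': [-0.013, -0.528, -0.362], 'torque': [0.054, -0.024, 0.053], 'grip_force': 0.0, 'opening': 0.092}
scene {'camera_matrix': array([[470.44471436,   0.        , 310.76348239],
       [  0.        , 470.44471436, 248.01793553],
       [  0.        ,   0.        ,   1.        ]]), 'rvec': array([ 2.28923225,  1.08034929, -0.36313835]), 'tvec': array([-0.30091122, -0.2938679 ,  1.67433389])}
side {'camera_matrix': array([[435.26311792,   0.        , 313.54698284],
       [  0.        , 435.26311792, 238.41165978],
       [  0.        ,   0.        ,   1.        ]]), 'rvec': array([ 0.27838617, -2.76409395,  1.24953177]), 'tvec': array([0.49684112, 0.10357904, 0.96858712])}
```

View pics/scene0.png

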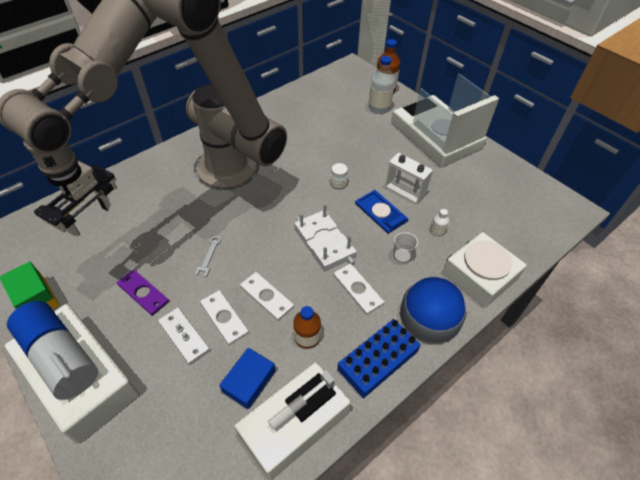

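View pics/side0.png

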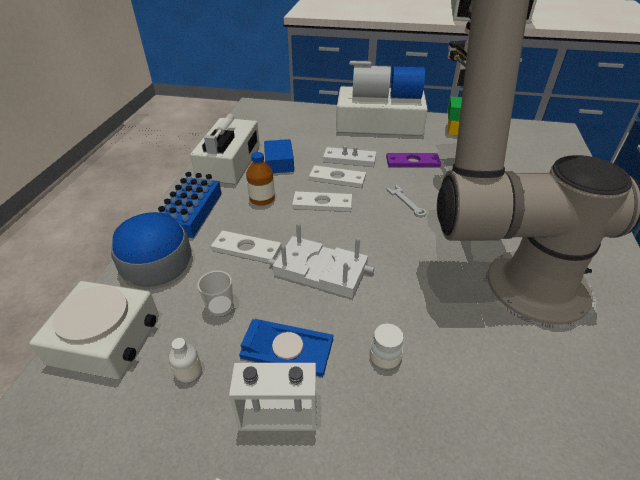

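Scene view: white frames at about (224,316), (267,295) and (358,288). The purple look-alike at (142,293) is excluded by its colour. The cover is at (183,334), shown by its two stubs, base (326,238), tray (381,210) with the disc, and rack (409,176). I'll localise these by depth.

```bash
cat > h.py <<'E'
import numpy as np,cv2
from cell import telemetry,vision
def world(d,c):
    K=c['camera_matrix'];R=cv2.Rodrigues(np.array(c['rvec'],float))[0];t=np.array(c['tvec'],float)
    v,u=np.mgrid[:d.shape[0],:d.shape[1]]
    P=np.stack([(u-K[0,2])/K[0,0]*d,(v-K[1,2])/K[1,1]*d,d],-1)
    W=(P-t)@R
    W[d<=0]=np.nan
    return W
def R2E(rpy):
    from scipy.spatial.transform import Rotation as Ro
    return Ro.from_euler('xyz',rpy).as_matrix()
def ortho(p,W,x0,x1,y0,y1,res=.002,zmin=-.02,zmax=.3):
    "top view: rows = x decreasing downward? row=(x1-x)/res, col=(y1-y)/res"
    h=int((x1-x0)/res);w=int((y1-y0)/res)
    Z=np.full((h,w),np.nan);I=np.zeros((h,w,3),np.uint8)
    r=((x1-W[...,0])/res);c=((y1-W[...,1])/res)
    m=np.isfinite(r)&(r>=0)&(r<h)&(c>=0)&(c<w)&(W[...,2]>zmin)&(W[...,2]<zmax)
    r=r[m].astype(int);c=c[m].astype(int);z=W[...,2][m];q=p[m]
    o=np.argsort(z);Z[r[o],c[o]]=z[o];I[r[o],c[o]]=q[o]
    return Z,I
E
python3 - <<'E'
from h import *
for n in("scene","side"):
    f=np.load(f'pics/{n}0.npz');p,d=f['p'],f['d'];W=world(d,vision.get_calibration(n))
    print(n)
    z=W[...,2];m=((z>.006)&(z<.15)&(W[...,0]>.1)&(W[...,0]<.85)&(abs(W[...,1])<.75)).astype(np.uint8)
    k,l,st,_=cv2.connectedComponentsWithStats(m)
    for i in range(1,k):
        if st[i,4]<120:continue
        q=W[l==i];zt=np.percentile(q[:,2],[50,99]);t=q
        (cx,cy),(a,b),g=cv2.minAreaRect(t[:,:2].astype(np.float32)*1000)
        if a<b:a,b,g=b,a,g+90
        print(st[i,:2]+st[i,2:4]//2,st[i,4],'c %.0f %.0f size %.0f %.0f ang %.0f'%(cx,cy,a,b,g),'z',np.round(zt*1000),np.median(p[l==i],0))
    g0=W[(abs(z)<.01)&(W[...,0]>.1)&(W[...,0]<.8)&(abs(W[...,1])<.7)];print('ground z',np.median(g0[:,2]),g0[:,2].std())
E
```

```text
scene
[382  94] 684 c 131 645 size 87 44 ang 71 z [ 85. 149.] [129. 125. 114.]
[440 134] 3047 c 361 680 size 309 180 ang 173 z [ 62. 148.] [112. 112. 105.]
[409 178] 1011 c 489 400 size 133 66 ang 12 z [108. 132.] [126. 125. 120.]
[339 176] 372 c 322 245 size 59 58 ang 174 z [50. 72.] [140. 143. 136.]
[382 212] 839 c 507 267 size 169 93 ang 178 z [12. 28.] [ 19.  64. 153.]
[339 259] 2981 c 564 29 size 397 113 ang 170 z [22. 77.] [221. 219. 217.]
[439 222] 349 c 680 347 size 50 42 ang 41 z [52. 90.] [139. 135. 128.]
[405 248] 580 c 676 192 size 72 67 ang 106 z [48. 75.] [134. 131. 127.]
[470 258] 1084 c 814 315 size 166 71 ang 90 z [73. 88.] [222. 211. 200.]
[ 32 288] 1145 c 196 -714 size 192 72 ang 0 z [ 97. 104.] [ 31. 154.  58.]
[142 292] 907 c 294 -479 size 164 63 ang 10 z [11. 17.] [106.  38. 144.]
[267 297] 921 c 530 -212 size 162 65 ang 7 z [11. 16.] [225. 224. 221.]
[423 302] 801 c 820 88 size 149 60 ang 90 z [101. 119.] [ 17.  54. 122.]
[224 318] 996 c 511 -344 size 165 62 ang 177 z [11. 17.] [225. 224. 221.]
[ 96 368] 4225 c 421 -701 size 303 128 ang 6 z [ 97. 147.] [153. 15
[... 825 characters left out ...]
8 -341 size 161 70 ang 176 z [13. 17.] [195. 194. 185.]
[322 201] 809 c 527 -208 size 160 70 ang 7 z [13. 16.] [196. 194. 185.]
[412 204] 122 c 290 -241 size 112 32 ang 135 z [7. 9.] [159. 160. 156.]
[292 260] 4776 c 562 32 size 397 114 ang 170 z [26. 79.] [191. 189. 184.]
[215 293] 1235 c 672 196 size 69 68 ang 165 z [51. 76.] [129. 127. 121.]
[117 333] 4607 c 812 321 size 160 75 ang 90 z [73. 89.] [130. 130. 120.]
[281 374] 7154 c 503 332 size 223 169 ang 91 z [ 28. 134.] [129.5 128.  154. ]
[387 346] 1233 c 316 255 size 59 56 ang 33 z [61. 72.] [142. 142. 134.]
[185 360] 1036 c 670 360 size 50 43 ang 41 z [57. 91.] [141.  137.  125.5]
ground z -0.00018538833927559642 0.0019352317054842348
```

Run:
```python
from h import *
for n in("scene","side"):
    f=np.load(f'pics/{n}0.npz');p,d=f['p'],f['d'];W=world(d,vision.get_calibration(n));z=W[...,2]
    def box(a,b,c,e,z0,z1):return (W[...,0]>a)&(W[...,0]<b)&(W[...,1]>c)&(W[...,1]<e)&(z>z0)&(z<z1)
    print(n)
    for nm,m in(('posts',box(.4,.75,-.12,.15,.045,.1)),('frame3',box(.55,.85,-.15,-.0,.007,.0205)),('basetop',box(.4,.7,-.05,.15,.0245,.036)),
        ('tray',box(.40,.62,.2,.33,.005,.035)),('trayhigh',box(.40,.62,.2,.33,.02,.035)),('white',box(.40,.62,.2,.33,.005,.035)&(p.min(-1)>110)),('rackheads',box(.38,.6,.33,.47,.119,.15)),('racktop',box(.38,.6,.33,.47,.105,.135)&(p.min(-1)>90))):
        k,l,st,_=cv2.connectedComponentsWithStats(m.astype(np.uint8))
        for i in range(1,k):
            if st[i,4]<12:continue
            q=W[l==i];(cx,cy),(a,b),g=cv2.minAreaRect(q[:,:2].astype(np.float32)*1000)
            if a<b:a,b,g=b,a,g+90
            print(nm,st[i,:2]+st[i,2:4]//2,st[i,4],'c %.0f %.0f size %.0f %.0f ang %.1f'%(cx,cy,a,b,g),'z',np.round(np.percentile(q[:,2],[50,99])*1000))
    Z,I=ortho(p,W,.38,.62,.18,.36,.001)
    for r in (0,): 
        b=[(x,np.round(np.nanmedian(z[box(x/1000,x/1000+.01,.25,.285,-.01,.05)])*1000)) for x in range(400,610,10) if box(x/1000,x/1000+.01,.25,.285,-.01,.05).any()]
        print('tray profile',[(int(x),float(v)) for x,v in b])
```

```text
scene
posts [324 210] 27 c 423 95 size 9 7 ang 142.0 z [66. 83.]
posts [301 219] 29 c 408 15 size 13 7 ang 137.6 z [63. 83.]
posts [349 241] 31 c 564 69 size 10 9 ang 126.4 z [68. 84.]
posts [325 252] 36 c 550 -11 size 10 10 ang 142.6 z [69. 85.]
frame3 [327 267] 24 c 570 -17 size 30 14 ang 54.6 z [14. 20.]
frame3 [354 292] 381 c 677 -16 size 162 33 ang 179.5 z [12. 17.]
basetop [317 226] 470 c 431 53 size 112 80 ang 79.7 z [28. 33.]
basetop [334 250] 598 c 541 33 size 113 84 ang 79.3 z [28. 34.]
tray [382 212] 892 c 507 267 size 169 93 ang 177.5 z [12. 28.]
trayhigh [396 221] 128 c 577 263 size 70 30 ang 91.2 z [25. 30.]
white [381 210] 201 c 507 268 size 63 58 ang 82.4 z [11. 16.]
rackheads [402 159] 43 c 456 393 size 26 19 ang 106.5 z [129. 133.]
rackheads [421 168] 43 c 524 406 size 21 20 ang 16.7 z [129. 133.]
racktop [411 167] 486 c 489 401 size 133 66 ang 12.2 z [112. 130.]
tray profile [(400, -3.0), (410, -3.0), (420, 10.0), (430, 5.0), (440, 4.0), (450, 4.0), (460, 4.0), (470, 5.0), (480, 11.0), (490, 11.0), (500, 11.0), (510, 11.0), (520, 11.0), (530, 8.0), (540, 8.0), (550
[... 549 characters left out ...]
5 ang 79.8 z [30. 33.]
tray [286 347] 3064 c 504 270 size 165 92 ang 176.8 z [13. 29.]
trayhigh [254 335] 462 c 571 268 size 66 31 ang 87.7 z [27. 30.]
white [287 345] 639 c 503 270 size 61 59 ang 85.4 z [14. 17.]
rackheads [250 375] 209 c 520 411 size 22 20 ang 149.9 z [132. 135.]
rackheads [295 375] 207 c 452 397 size 21 21 ang 118.5 z [132. 135.]
racktop [272 381] 2592 c 486 403 size 130 58 ang 11.3 z [115. 121.]
tray profile [(400, -0.0), (410, -0.0), (420, 13.0), (430, 6.0), (440, 6.0), (450, 6.0), (460, 6.0), (470, 7.0), (480, 14.0), (490, 14.0), (500, 14.0), (510, 14.0), (520, 14.0), (530, 8.0), (540, 13.0), (550, 19.0), (560, 25.0), (570, 28.0), (580, 27.0), (590, -0.0), (600, -0.0)]
```

```bash
python3 -m crank '[[1,0,0,0,-0.12],[1,0,0,0,-0.24],[1,0,0,0,-0.34]]'
python3 - <<'E'
from h import *
s=telemetry.observe();print(s['tool_pos'],s['tool_rot'])
c=vision.get_calibration('wrist');R=cv2.Rodrigues(np.array(c['rvec']))[0];print(c['camera_matrix'],'campos',-R.T@np.array(c['tvec']),'zaxis',R[2],'xaxis',R[0])
E
```

```text
time: 0.35
tool_pos: [0.1755, -0.4947, 0.4043]
tool_rot: [-3.141, -0.0, 0.687]
contact_force: [-0.3, 0.2, 0.2]
opening: 0.0917
grip_force: 0.0
[ 0.17546468 -0.49471026  0.40429979] [-3.14073004e+00 -4.64983002e-04  6.86716443e-01]
[[348.54585801   0.         322.77054009]
 [  0.         348.54585801 238.68243764]
 [  0.           0.           1.        ]] campos [ 0.23716697 -0.44410768  0.38417836] zaxis [-0.22750502 -0.1843261  -0.95617224] xaxis [ 0.63409983 -0.77324907 -0.00181025]
```

```bash
cat >> h.py <<'E'
def go(x,y,z,yaw,frm=None):
    "print tool-axis shift (mm) and roll to TCP target"
    s=telemetry.observe();p=np.array(s['tool_pos']);ps=s['tool_rot'][2]
    if frm is not None:p=np.array(frm[:3]);ps=frm[3]
    D=np.array([x,y,z])-p;c,n=np.cos(ps),np.sin(ps)
    dy=(yaw-ps+np.pi)%(2*np.pi)-np.pi
    print('-> dx %.1f dy %.1f dz %.1f roll %.3f'%(1e3*(c*D[0]+n*D[1]),1e3*(n*D[0]-c*D[1]),-1e3*D[2],-dy))
def wcam():
    c=vision.get_calibration('wrist');p,d=vision.read_camera('wrist');return p,world(d,c),d
E
python3 -c "
from h import *
go(.5,-.2,.42,0); go(.48,.16,.42,0,(.5,-.2,.42,0))"
```

```text
-> dx 437.8 dy -22.2 dz -15.7 roll 0.687
-> dx -20.0 dy -360.0 dz -0.0 roll -0.000
```

```bash
python3 -m crank '[[1,438,-22,-16,0.687],[1,438,-22,-16,0.687],[1,438,-22,-16,0.687],[1,438,-22,-16,0.687],[1,438,-22,-16,0.687],[1,438,-22,-16,0.687],[1,438,-22,-16,0.687],[1,438,-22,-16,0.687],[1,438,-22,-16,0.687],[1,438,-22,-16,0.687],[1,438,-22,-16,0.687],[1,438,-22,-16,0.687]]' >/dev/null;  python3 -m crank '[[1,-20,-360,0,0],[1,-20,-360,0,0],[1,-20,-360,0,0],[1,-20,-360,0,0],[1,-20,-360,0,0],[1,-20,-360,0,0],[1,-20,-360,0,0],[1,-20,-360,0,0],[1,-20,-360,0,0],[1,-20,-360,0,0],[1,-20,-360,0,0],[1,-20,-360,0,0]]'
python3 - <<'E'
from h import *
p,W,d=wcam();np.savez('pics/w1.npz',p=p,W=W);cv2.imwrite('pics/w1.png',p[...,::-1])
g=W[abs(W[...,2])<.012];print('ground',np.median(g[:,2]))
E
```

```text
time: 2.35
tool_pos: [0.4842, 0.1575, 0.4204]
tool_rot: [3.141, 0.001, -0.006]
contact_force: [-0.4, -0.0, 0.4]
opening: 0.092
grip_force: 0.0
ground -0.00010636137279569521
```

View pics/w1.png

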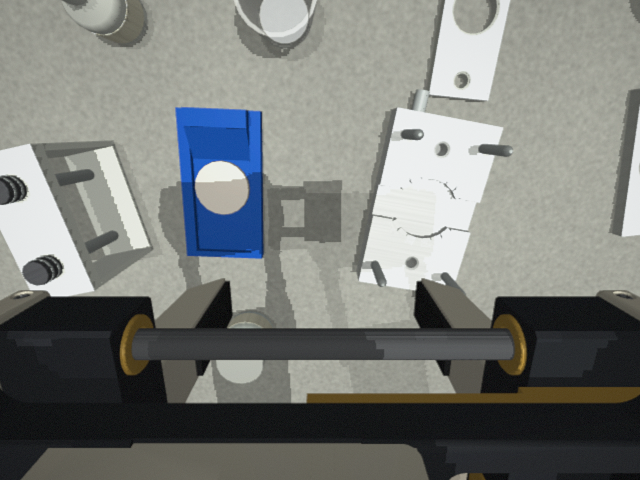

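Wrist view: the tray is at (222,182) with the disc at (222,188), slope end upward (+x). The base is at (432,197), with rod holes at (442,149) and (412,262). The rack is on the left with rod heads at (10,190) and (42,270). I'll measure these.

Run:
```python
from h import *
f=np.load('pics/w1.npz');p,W=f['p'],f['W'];z=W[...,2]
def comp(nm,m,mn=150):
    k,l,st,_=cv2.connectedComponentsWithStats(m.astype(np.uint8))
    for i in range(1,k):
        if st[i,4]<mn:continue
        q=W[l==i];(cx,cy),(a,b),g=cv2.minAreaRect(q[:,:2].astype(np.float32)*1000)
        if a<b:a,b,g=b,a,g+90
        print(nm,st[i,:2]+st[i,2:4]//2,st[i,4],'c %.1f %.1f size %.1f %.1f ang %.1f'%(cx,cy,a,b,g),'z',np.round(np.percentile(q[:,2],[50,99])*1000,1))
v,u=np.mgrid[:480,:640]
bm=(u>340)&(u<520)&(v>90)&(v<292)
comp('basetop',bm&(z>.026)&(z<.034))
comp('base all',bm&(z>.015)&(z<.034))
comp('recess',bm&(z>.018)&(z<.025))
comp('posttip',bm&(z>.076)&(z<.1),8)
tm=(u>160)&(u<275)&(v>95)&(v<270)
comp('tray',tm&(z>.0045)&(z<.035))
comp('disc',tm&(p.min(-1)>110)&(z>.008))
comp('heads',(u<90)&(z>.125)&(z<.14),50)
# holes: dark spots at base
c=vision.get_calibration('wrist');K=c['camera_matrix'];R=cv2.Rodrigues(np.array(c['rvec']))[0];C=-R.T@np.array(c['tvec'])
for (a,b) in((442,149),(412,262)):
    g=p[b-11:b+12,a-11:a+12].mean(-1);w=np.clip(170-g,0,None)
    vv,uu=np.mgrid[b-11:b+12,a-11:a+12];uc,vc=(w*uu).sum()/w.sum(),(w*vv).sum()/w.sum()
    r=R.T@np.array([(uc-K[0,2])/K[0,0],(vc-K[1,2])/K[1,1],1]);P=C+r*(.03-C[2])/r[2];print('hole',uc,vc,P*1000, g.min())
```

```text
basetop [441 155] 7227 c 538.1 36.1 size 111.1 79.2 ang 79.6 z [29.7 31.6]
basetop [414 252] 5136 c 428.0 56.5 size 110.4 79.4 ang 79.6 z [29.7 31.6]
base all [430 190] 17013 c 493.3 44.3 size 212.3 111.1 ang 169.6 z [29.3 31.5]
recess [421 101] 222 c 593.2 57.0 size 20.2 11.8 ang 170.4 z [19.9 22.1]
recess [420 210] 4024 c 473.7 49.0 size 115.7 81.9 ang 84.6 z [21.2 23.5]
posttip [417 134] 112 c 561.1 73.9 size 9.9 8.5 ang 89.6 z [82.1 86.4]
posttip [506 151] 121 c 546.6 -6.2 size 9.5 8.7 ang 159.2 z [81.5 86.3]
posttip [381 281] 88 c 420.1 99.9 size 9.1 8.3 ang 137.1 z [81.6 86.4]
tray [219 183] 11946 c 505.0 271.0 size 164.5 89.0 ang 177.4 z [13.7 28.9]
disc [222 187] 2249 c 504.7 270.3 size 59.1 58.1 ang 89.3 z [13.9 15.7]
heads [  9 190] 401 c 520.8 403.5 size 22.0 10.6 ang 173.5 z [131.5 134.2]
heads [ 39 272] 685 c 453.3 395.9 size 22.1 21.9 ang 90.0 z [132.6 134.4]
hole 442.6156838425978 149.14392828954786 [545.6523028   33.41779778  30.        ] 87.0
hole 411.4018309310479 262.30405142189323 [421.26360285  57.12659148  30.        ] 94.66666666666667
```

```bash
python3 -c "
from h import *
go(.457,.263,.42,.12); go(.457,.263,.186,.12,(.457,.263,.42,.12))
T=lambda x,y:(.505+x*np.cos(.045)+y*np.sin(.045),.271-x*np.sin(.045)+y*np.cos(.045))
print(T(-47.5e-3,-.01),T(-3.5e-3,-.01)); go(*T(-3.5e-3,-.01),.186,.12,(*T(-47.5e-3,-.01),.186,.12))"
```

```text
-> dx -28.1 dy -105.7 dz 0.4 roll -0.127
-> dx 0.0 dy 0.0 dz 234.0 roll -0.000
(np.float64(0.45709823749435086), np.float64(0.2631469019583104)) (np.float64(0.501053695011656), np.float64(0.2611675701406534))
-> dx 43.4 dy 7.2 dz -0.0 roll -0.000
```

```bash
python3 -m crank '[[-1,-28,-106,0,-0.127],[-1,-28,-106,0,-0.127],[-1,-28,-106,0,-0.127],[-1,-28,-106,0,-0.127],[-1,-28,-106,0,-0.127],[-1,-28,-106,100,-0.127],[-1,-28,-106,100,-0.127],[-1,-28,-106,100,-0.127],[-1,-28,-106,200,-0.127],[-1,-28,-106,200,-0.127],[-1,-28,-106,200,-0.127],[-1,-28,-106,200,-0.127]]' 20; python3 -m crank '[[-1,0,0,10,0],[-1,0,0,20,0],[-1,0,0,28,0],[-1,0,0,34,0],[-1,0,0,34,0]]'
```

```text
time: 3.4
tool_pos: [0.4563, 0.2616, 0.2166]
tool_rot: [3.139, 0.008, 0.118]
contact_force: [-0.1, -1.0, 0.5]
opening: 0.0163
grip_force: 0.0
time: 3.82
tool_pos: [0.4568, 0.2641, 0.1861]
tool_rot: [3.141, 0.001, 0.121]
contact_force: [0.1, 0.3, -0.6]
opening: 0.0004
grip_force: 0.0
```

```bash
python3 -m crank '[[-1,6,1,0,0],[-1,12,2,0,0],[-1,17,3,0,0],[-1,21,3.5,0,0],[-1,25,4,0,0],[-1,29,5,0,0],[-1,33,5.5,0,0],[-1,36,6,0,0],[-1,39,6.5,0,0],[-1,42,7,0,0],[-1,43.5,7.3,0,0],[-1,43.5,7.3,0,0]]'
python3 - <<'E'
from h import *
p,d=vision.read_camera('side');W=world(d,vision.get_calibration('side'))
cv2.imwrite('pics/s2.png',cv2.resize(p[270:420,190:390,::-1],(800,600)))
E
```

```text
time: 4.82
tool_pos: [0.501, 0.2622, 0.1865]
tool_rot: [3.141, 0.001, 0.121]
contact_force: [-2.3, 0.2, -0.7]
opening: 0.0006
grip_force: 0.4
```

View pics/s2.png

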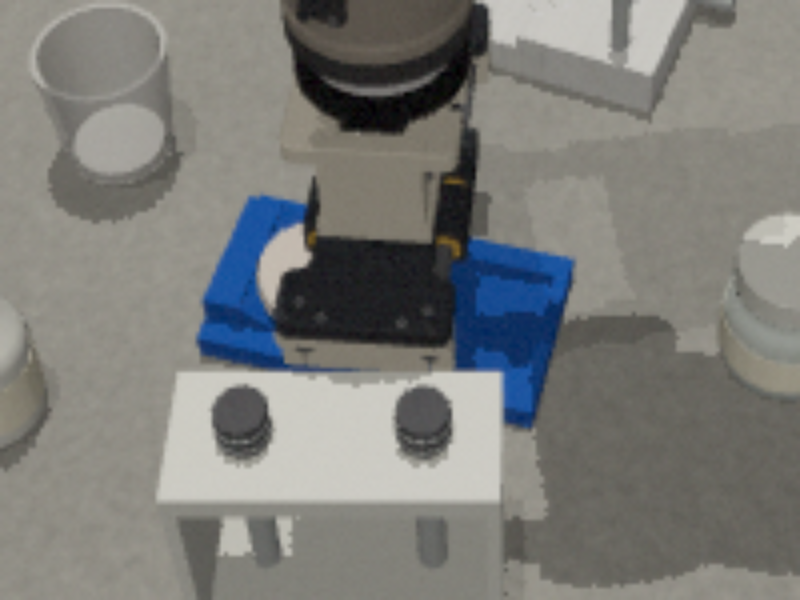

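Side crop: the disc rim shows at (290,270) ahead of the gripper and has climbed. I'll retreat, lift, and measure its tilt with the wrist camera.

```bash
python3 -m crank '[[-1,-5,0,0,0],[-1,-12,0,0,0],[-1,-14,0,-40,0],[0.6,-14,0,-80,0],[1,-14,0,-120,0],[1,-14,0,-150,0],[1,-14,0,-180,0.08],[1,-14,0,-180,0.165],[1,-14,0,-180,0.165]]'
python3 - <<'E'
from h import *
p,W,d=wcam();z=W[...,2];cv2.imwrite('pics/w2.png',p[...,::-1])
m=(p.min(-1)>100)&(abs(W[...,0]-.53)<.08)&(abs(W[...,1]-.27)<.038)&(z>.009)&(p.max(-1)-p.min(-1)<60)
k,l,st,_=cv2.connectedComponentsWithStats(m.astype(np.uint8));i=1+np.argmax(st[1:,4]);q=W[l==i]
print(st[i])
A=np.c_[q[:,:2],np.ones(len(q))];co,*_=np.linalg.lstsq(A,q[:,2],rcond=None)
r=q[:,2]-A@co;ok=abs(r)<.002;co,*_=np.linalg.lstsq(A[ok],q[ok,2],rcond=None)
q=q[ok];print('slope deg',np.degrees(np.arctan(np.hypot(*co[:2]))),co,'inl',ok.mean())
print('x',np.percentile(q[:,0],[1,99])*1e3,'y',np.percentile(q[:,1],[1,99])*1e3,'z',np.percentile(q[:,2],[1,50,99])*1e3)
(cx,cy),s,a=cv2.minAreaRect(q[:,:2].astype(np.float32)*1e3);print(cx,cy,s,a)
E
```

```text
time: 5.62
tool_pos: [0.4866, 0.2606, 0.3688]
tool_rot: [-3.14, -0.004, -0.047]
contact_force: [-0.4, -0.0, -0.6]
opening: 0.0361
grip_force: 0.0
[ 277  132   65   62 3164]
slope deg 20.586718552903395 [ 0.37514203 -0.01875903 -0.17316639] inl 0.9579646017699115
x [513.46248619 565.61959346] y [244.29738076 299.5029275 ] z [14.0490749  24.66676911 33.90834476]
539.432861328125 271.763427734375 (58.59919357299805, 56.001705169677734) 82.92774200439453
```

View pics/w2.png

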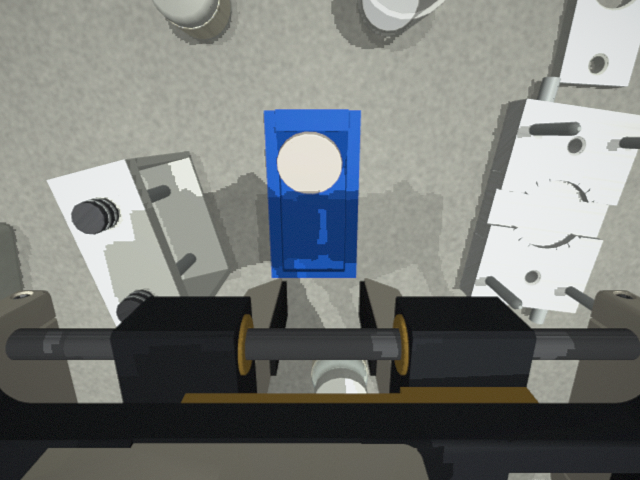

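Wrist view: the disc at (310,163) is tipped on the slope (20.6°), with its middle above the walls. Now grasp it with the tips about 3.5 mm below its centre.

```bash
python3 -c "
from h import *
go(.5408,.271,.195,-.045)"
```

```text
-> dx 53.9 dy -12.8 dz 172.1 roll 0.003
```

```bash
python3 -m crank '[[1,30,-8,0,0],[1,54,-13,0,0],[1,54,-13,20,0],[1,54,-13,60,0],[1,54,-13,100,0],[1,54,-13,130,0],[1,54,-13,150,0],[1,54,-13,160,0],[1,54,-13,165,0],[1,54,-13,168,0],[1,54,-13,168,0]]' 12 ; python3 -c "
from h import *
go(.5408,.271,.195,-.045)"
```

```text
time: 6.58
tool_pos: [0.5417, 0.2712, 0.199]
tool_rot: [-3.141, -0.001, -0.043]
contact_force: [-0.2, -0.0, 0.3]
opening: 0.0916
grip_force: 0.0
-> dx -0.9 dy 0.3 dz 4.0 roll 0.002
```

```bash
python3 -m crank '[[1,-1,0,3,0],[1,-1,0,4,0],[0.5,-1,0,4,0],[0.42,-1,0,4,0],[0.35,-1,0,4,0],[0.3,-1,0,4,0],[0.28,-1,0,4,0],[0.2,-1,0,4,0],[0.1,-1,0,4,0],[0.1,-1,0,4,0]]' 12 ; python3 -m crank '[[0,0,0,-8,0],[0,0,0,-20,0],[0,0,0,-40,0],[0,0,0,-80,0],[0,0,0,-80,0]]'
python3 - <<'E'
from h import *
p,W,d=wcam();cv2.imwrite('pics/w3.png',p[...,::-1])
go(.4832,.046,.275,-.183)
E
```

```text
time: 7.42
tool_pos: [0.5406, 0.2712, 0.1947]
tool_rot: [3.142, -0.0, -0.044]
contact_force: [0.3, 0.5, 0.1]
opening: 0.0593
grip_force: 12.0
time: 7.83
tool_pos: [0.5424, 0.2719, 0.2828]
tool_rot: [-3.137, -0.012, -0.044]
contact_force: [2.6, 1.7, 0.6]
opening: 0.0595
grip_force: 12.0
-> dx -48.6 dy 228.1 dz 5.1 roll 0.139
```

View pics/w3.png

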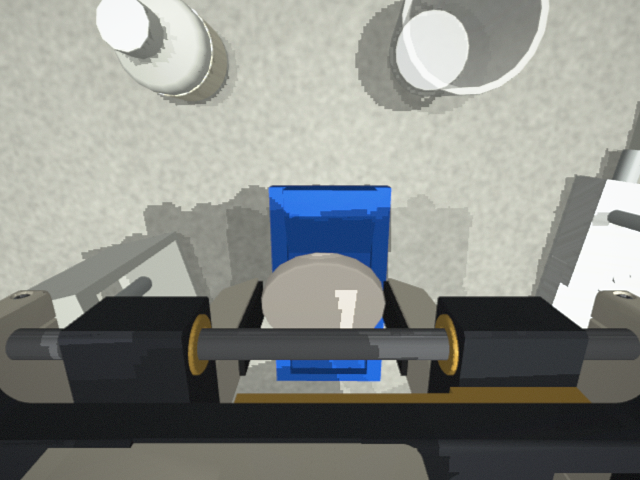

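Held at the diameter (disc centre at about (323,300)), opening 59.5 mm. Carry it over the base.

```bash
python3 -m crank '[[0,-49,60,-20,0.139],[0,-49,100,-20,0.139],[0,-49,140,-20,0.139],[0,-49,180,-20,0.139],[0,-49,210,-20,0.139],[0,-49,228,-20,0.139],[0,-49,228,-20,0.139],[0,-49,228,-20,0.139],[0,-49,228,-20,0.139]]'
python3 - <<'E'
from h import *
s=telemetry.observe();p,W,d=wcam();z=W[...,2];tz=s['tool_pos'][2]
m=(p.min(-1)>70)&(z>tz-.178-.015)&(z<tz-.14)&(np.hypot(W[...,0]-s['tool_pos'][0],W[...,1]-s['tool_pos'][1])<.04)
k,l,st,_=cv2.connectedComponentsWithStats(m.astype(np.uint8));i=1+np.argmax(st[1:,4]);q=W[l==i]
A=np.c_[q[:,:2],np.ones(len(q))];co,*_=np.linalg.lstsq(A,q[:,2],rcond=None)
for _ in range(3):
    ok=abs(q[:,2]-A@co)<.002;co,*_=np.linalg.lstsq(A[ok],q[ok,2],rcond=None)
q=q[ok];print(st[i],'slope',np.degrees(np.arctan(np.hypot(*co[:2]))),co,ok.mean())
print((np.array([q.min(0),q.max(0),np.median(q,0)])-s['tool_pos'])*1e3,s['tool_pos'],s['tool_rot'])
go(.4832,.046,.215,-.183)
E
```

```text
time: 8.63
tool_pos: [0.4815, 0.0458, 0.2948]
tool_rot: [-3.141, 0.0, -0.184]
contact_force: [-0.5, -0.3, -0.5]
opening: 0.0597
grip_force: 12.0
[ 261  253  126   75 7876] slope 20.461804934536822 [ 0.36628883 -0.07109709 -0.0484389 ] 0.8933468765871001
[[ -19.36002268  -28.78563023 -177.32172633]
 [  27.40191702   30.09037412 -159.37091955]
 [   5.52436744   -1.04774367 -168.05941672]] [0.48150024 0.0457568  0.29480948] [-3.14130399e+00  4.76173372e-05 -1.83977663e-01]
-> dx 1.7 dy -0.0 dz 79.7 roll 0.000
```

```bash
python3 -m crank '[[0,1.7,0,30,0],[0,1.7,0,55,0],[0,1.7,0,75,0],[0,1.7,0,80,0],[0,1.7,0,83,0],[0,1.7,0,83,0]]' 6; python3 -m crank '[[0,0,0,2,0],[0,0,0,4,0],[0,0,0,6,0],[0,0,0,8,0],[0,0,0,10,0],[0,0,0,11,0],[0,0,0,11,0]]';python3 -c "
from h import *
go(.4832,.046,.2,-.183)"
```

```text
time: 9.18
tool_pos: [0.4834, 0.0461, 0.2118]
tool_rot: [3.142, 0.0, -0.182]
contact_force: [-0.2, 0.6, 0.1]
opening: 0.0593
grip_force: 6.0
time: 9.77
tool_pos: [0.4832, 0.0452, 0.2005]
tool_rot: [3.141, 0.0, -0.183]
contact_force: [0.6, 0.5, 0.1]
opening: 0.0595
grip_force: 6.0
-> dx -0.1 dy -0.8 dz 0.5 roll -0.000
```

Release, lift, and check. Then I'll prepare for the frames.

```bash
python3 -m crank '[[0.35,0,-0.8,0,0],[0.4,0,-0.8,0,0],[0.5,0,-0.8,0,0],[0.6,0,-0.8,0,0],[0.6,0,-0.8,-20,0],[0.6,0,-0.8,-60,0],[0.6,-20,0,-100,0],[0.6,-50,0,-140,0],[1,-50,0,-180,0],[1,-50,0,-180,0],[1,-50,0,-180,0]]'
python3 - <<'E'
from h import *
p,W,d=wcam();z=W[...,2];cv2.imwrite('pics/w4.png',cv2.resize(p[60:360,120:520,::-1],(800,600)))
r=np.hypot(W[...,0]-.4832,W[...,1]-.046)
for a,b in((0,.01),(.01,.02),(.02,.028)):
    print(a,np.round(np.nanpercentile(z[(r>a)&(r<b)],[5,50,95])*1e3,1))
q=W[(r<.027)&(z>.025)];A=np.c_[q[:,:2],np.ones(len(q))];co=np.linalg.lstsq(A,q[:,2],rcond=None)[0];print(np.degrees(co[:2]))
E
```

```text
time: 10.68
tool_pos: [0.4342, 0.0545, 0.3838]
tool_rot: [-3.141, -0.007, -0.183]
contact_force: [0.8, -0.3, 0.6]
opening: 0.0884
grip_force: 0.0
0 [28.2 29.3 30.7]
0.01 [ 28.4  30.5 288.8]
0.02 [ 29.7 310.6 320.8]
[-478.79925609   87.38183594]
```

View pics/w4.png

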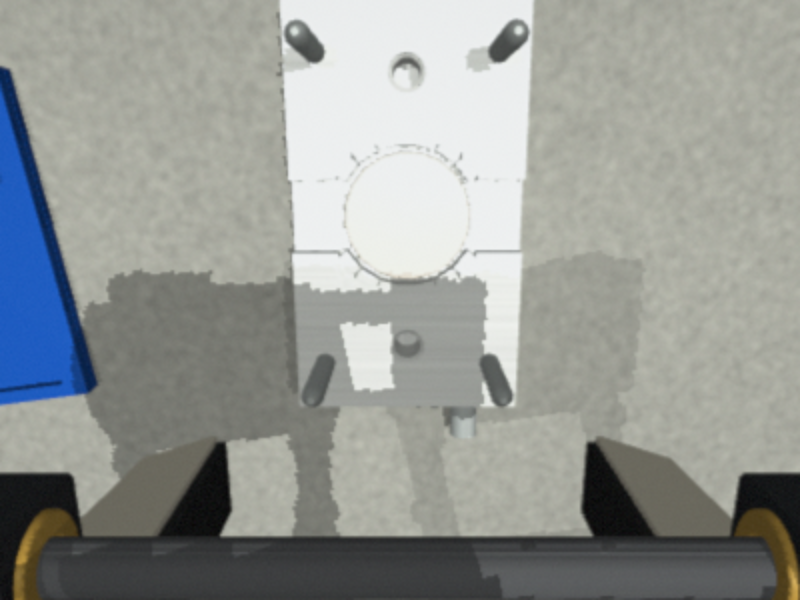

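Crop: the disc lies flat and centred in the recess at (406,215), with holes clear at (407,72) and (407,343). Next, one look over the frames area.

```bash
python3 -c "
from h import *
go(.46,-.17,.43,0)"
```

```text
-> dx 66.4 dy 216.0 dz -48.4 roll -0.183
```

```bash
python3 -m crank '[[1,66,216,-48,-0.183],[1,66,216,-48,-0.183],[1,66,216,-48,-0.183],[1,66,216,-48,-0.183],[1,66,216,-48,-0.183],[1,66,216,-48,-0.183],[1,66,216,-48,-0.183],[1,66,216,-48,-0.183],[1,66,216,-48,-0.183]]'
cat >> h.py <<'E'
def plates(p,W,lo=.008,hi=.022,mn=1500):
    z=W[...,2];m=((p.min(-1)>60)&(p.max(-1).astype(int)-p.min(-1)<40)&(z>lo)&(z<hi)).astype(np.uint8)
    k,l,st,_=cv2.connectedComponentsWithStats(m)
    for i in range(1,k):
        if st[i,4]<mn:continue
        q=W[l==i];(cx,cy),(a,b),g=cv2.minAreaRect(q[:,:2].astype(np.float32)*1000)
        if a<b:a,b,g=b,a,g+90
        print(st[i,:2]+st[i,2:4]//2,st[i,4],'c %.1f %.1f size %.1f %.1f ang %.1f'%(cx,cy,a,b,(g+90)%180-90),'z',np.round(np.median(q[:,2])*1000,1))
E
python3 - <<'E'
from h import *
s=telemetry.observe();p,W,d=wcam();print(s['tool_pos'],s['qvel'])
plates(p,W)
E
```

```text
time: 11.48
tool_pos: [0.4596, -0.1698, 0.4266]
tool_rot: [-3.139, 0.003, -0.001]
contact_force: [0.3, 0.4, -0.4]
opening: 0.0917
grip_force: 0.0
[ 0.45958271 -0.16978301  0.42660072] [ 0.02386439 -0.01823214  0.00510044 -0.00147029  0.00543594 -0.00201274]
[136  44] 4763 c 622.2 20.9 size 88.3 75.2 ang -6.2 z 13.9
[358 135] 7406 c 528.7 -209.2 size 160.3 62.3 ang 6.4 z 13.7
[482 154] 7406 c 509.1 -340.6 size 160.7 63.5 ang -3.2 z 13.6
[583 173] 8244 c 488.9 -455.4 size 160.1 64.9 ang 0.3 z 17.4
```

```bash
python3 -m crank '[[1,-20,-200,40,0],[1,-20,-200,40,0],[1,-20,-200,40,0],[1,-20,-200,40,0],[1,-20,-200,40,0],[1,-20,-200,40,0],[1,-20,-200,40,0],[1,-20,-200,40,0],[1,-20,-200,40,0],[1,-20,-200,40,0]]'
cat >> h.py <<'E'
def holes(p,zt,guess,rad=11,dark=None):
    c=vision.get_calibration('wrist');K=c['camera_matrix'];R=cv2.Rodrigues(np.array(c['rvec']))[0];C=-R.T@np.array(c['tvec']);t=np.array(c['tvec'])
    out=[]
    for g in guess:
        q=R@np.array([g[0],g[1],zt])+t;u=K[0,0]*q[0]/q[2]+K[0,2];v=K[1,1]*q[1]/q[2]+K[1,2]
        u,v=int(round(u)),int(round(v));pr=p[v-20:v+21,u-20:u+21]
        gr=cv2.cvtColor(pr,cv2.COLOR_RGB2GRAY);gr=cv2.GaussianBlur(cv2.resize(gr,None,fx=4,fy=4,interpolation=cv2.INTER_CUBIC),(5,5),0)
        out.append((u,v,gr,R,C,K))
    return out
E
python3 - <<'E'
from h import *
s=telemetry.observe();p,W,d=wcam();print(s['tool_pos'],s['qvel'])
np.savez('pics/w5.npz',p=p,W=W,d=d);z=W[...,2]
cv2.imwrite('pics/w5.png',p[...,::-1])
near=np.hypot(W[...,0]-.483,W[...,1]-.046)<.13
for nm,lo,hi,mn in(('top',.027,.033,500),('post',.08,.09,8)):
    k,l,st,_=cv2.connectedComponentsWithStats((near&(z>lo)&(z<hi)).astype(np.uint8))
    for i in range(1,k):
        if st[i,4]<mn:continue
        q=W[l==i];r=cv2.minAreaRect(q[:,:2].astype(np.float32)*1e3);print(nm,st[i,:2]+st[i,2:4]//2,st[i,4],np.round(r[0],1),np.round(r[1],1),round(r[2],1))
E
```

```text
time: 12.37
tool_pos: [0.4398, 0.0292, 0.3888]
tool_rot: [3.141, -0.0, -0.002]
contact_force: [0.8, -0.3, -0.7]
opening: 0.0918
grip_force: 0.0
[0.43979962 0.02921566 0.38880139] [-0.00867263 -0.00036989 -0.00141656  0.00397356  0.00297516  0.00227113]
top [317 108] 9612 [538.   36.2] [110.5  79.5] 79.8
top [306 171] 2992 [482.7  45.8] [58.7 58.8] 43.0
top [298 225] 6972 [427.8  56.4] [110.2  79.7] 79.8
post [264  75] 131 [560.9  73.6] [9. 9.] 0.2
post [370  95] 126 [546.3  -6.7] [8.6 9.2] 0.7
post [243 251] 87 [420.  99.] [8.9 8. ] 56.2
post [335 267] 82 [405.8  18.8] [8.  8.9] 0.3
```

```bash
python3 -c "
from h import *
go(.5287,-.2092,.182,.112)"
```

```text
-> dx 89.3 dy 238.2 dz 206.8 roll -0.114
```

```bash
python3 -m crank '[[1,89,238,0,-0.114],[1,89,238,0,-0.114],[1,89,238,0,-0.114],[1,89,238,0,-0.114],[1,89,238,0,-0.114],[1,89,238,40,-0.114],[1,89,238,80,-0.114],[1,89,238,110,-0.114],[1,89,238,130,-0.114],[1,89,238,130,-0.114],[1,89,238,130,-0.114]]'
python3 - <<'E'
from h import *
s=telemetry.observe();p,W,d=wcam();print(s['tool_pos'],s['qvel'])
plates(p,W);go(.5287,-.2092,.182,.112)
E
```

```text
time: 13.33
tool_pos: [0.5283, -0.2089, 0.2581]
tool_rot: [-3.14, 0.002, 0.112]
contact_force: [-0.0, -0.5, 0.6]
opening: 0.0916
grip_force: 0.0
[ 0.52827577 -0.20890594  0.25807184] [ 0.01473011 -0.0548641  -0.04427577  0.00011378  0.00759595  0.00186987]
[13 59] 2716 c 626.6 -12.3 size 65.3 12.4 ang -6.6 z 13.6
[325 229] 15380 c 539.4 -208.2 size 138.2 62.2 ang 6.4 z 13.8
[ 25 225] 2503 c 521.9 -8.7 size 100.2 30.8 ang -2.8 z 15.7
[526 241] 9268 c 544.8 -342.9 size 88.8 63.7 ang -3.5 z 13.6
-> dx -0.2 dy 0.3 dz 77.8 roll 0.001
```

```bash
python3 -m crank '[[1,0,0,30,0],[1,0,0,55,0],[1,0,0,70,0],[1,0,0,74,0],[1,0,0,74,0],[0.4,0,0,74,0],[0.3,0,0,74,0],[0.2,0,0,74,0],[0.1,0,0,74,0],[0,0,0,74,0],[0,0,0,74,0],[0,0,0,74,0]]' 25;  python3 -c "
from h import *
go(.483,.0462,.300,-.179)"
```

```text
time: 14.38
tool_pos: [0.5289, -0.2082, 0.1854]
tool_rot: [3.141, -0.001, 0.114]
contact_force: [-0.9, -0.4, 6.3]
opening: 0.0612
grip_force: 25.0
-> dx -16.6 dy -258.0 dz -114.6 roll 0.293
```

```bash
python3 -m crank '[[0,0,0,-40,0],[0,0,0,-80,0],[0,0,0,-115,0.05],[0,-17,-60,-115,0.15],[0,-17,-110,-115,0.293],[0,-17,-160,-115,0.293],[0,-17,-200,-115,0.293],[0,-17,-235,-115,0.293],[0,-17,-258,-115,0.293],[0,-17,-258,-115,0.293],[0,-17,-258,-115,0.293],[0,-17,-258,-115,0.293]]';  python3 -c "
from h import *
go(.483,.0462,.220,-.179)
s=telemetry.observe();p,W,d=wcam();z=W[...,2];tp=s['tool_pos'];tz=tp[2]-.17
near=(np.hypot(W[...,0]-tp[0],W[...,1]-tp[1])<.12)&(abs(z-tz)<.02)&(p.min(-1)>60)
k,l,st,_=cv2.connectedComponentsWithStats(near.astype(np.uint8))
for i in range(1,k):
    if st[i,4]<800: continue
    q=W[l==i]; q=q[abs(q[:,2]-np.median(q[:,2]))<.004];r=cv2.minAreaRect(q[:,:2].astype(np.float32)*1e3);print(st[i],r,np.median(q[:,2])-tp[2],np.polyfit(q[:,0],q[:,2],1)[0])
"
```

```text
time: 15.38
tool_pos: [0.4824, 0.0467, 0.2995]
tool_rot: [3.141, 0.0, -0.177]
contact_force: [0.5, 0.2, -1.4]
opening: 0.0617
grip_force: 25.0
-> dx 0.7 dy 0.3 dz 79.5 roll 0.002
[  207   133   232   195 23600] ((514.0023193359375, 41.28355026245117), (88.23631286621094, 93.88383483886719), 79.84627532958984) -0.17168829312331202 0.0001309115338952758
[ 262  360  122   33 3941] ((441.6522521972656, 54.36624526977539), (62.03807830810547, 21.570819854736328), 79.75863647460938) -0.17149588093334867 0.005827468183251114
```

```bash
python3 -m crank '[[0,0.7,0.3,30,0],[0,0.7,0.3,55,0],[0,0.7,0.3,70,0],[0,0.7,0.3,78,0],[0,0.7,0.3,82.5,0],[0,0.7,0.3,83,0],[0,0.7,0.3,83,0]]'; python3 -m crank '[[0.6,0,0,0,0],[0.6,0,0,0,0],[0.6,0,0,0,0],[0.6,0,0,0,0],[0.8,0,0,-40,0],[0.8,0,0,-80,0],[0.8,-20,0,-120,0],[1,-40,0,-160,0],[1,-40,0,-180,0],[1,-40,0,-180,0],[1,-40,0,-180,0],[1,-40,0,-180,0]]'
cat >> h.py <<'E'
def stack(p,W,top,name=None):
    z=W[...,2];near=np.hypot(W[...,0]-.483,W[...,1]-.0462)<.125
    m=(near&(abs(z-top)<.004)&(p.min(-1)>60)).astype(np.uint8)
    k,l,st,_=cv2.connectedComponentsWithStats(m)
    a=np.array([np.cos(-.179),np.sin(-.179)]);b=np.array([-a[1],a[0]])
    for i in range(1,k):
        if st[i,4]<400:continue
        q=W[l==i];r=cv2.minAreaRect(q[:,:2].astype(np.float32)*1e3);e=q[:,:2]-[.483,.0462]
        print(st[i],np.round(r[0],1),np.round(r[1],1),round(r[2],1),'basexy %.1f %.1f'%tuple(np.array([a,b])@(np.array(r[0])-[483,46.2])),'ext x',np.round(np.percentile(e@a,[.3,99.7])*1e3,1),'y',np.round(np.percentile(e@b,[.3,99.7])*1e3,1),'z',np.median(q[:,2]))
E
python3 - <<'E'
from h import *
s=telemetry.observe();p,W,d=wcam();print(s['tool_pos'],s['qvel'])
np.savez('pics/w6.npz',p=p,W=W);stack(p,W,.044)
go(.5091,-.3406,.25,-.056)
E
```

```text
time: 16.02
tool_pos: [0.4835, 0.0453, 0.2172]
tool_rot: [3.142, -0.001, -0.18]
contact_force: [1.3, 0.6, -1.6]
opening: 0.0616
grip_force: 25.0
time: 17.02
tool_pos: [0.4435, 0.0531, 0.3962]
tool_rot: [3.141, 0.0, -0.179]
contact_force: [-0.9, 0.3, 0.4]
opening: 0.0917
grip_force: 0.0
[0.44347881 0.05312882 0.3962348 ] [-2.40903959e-03  2.84051926e-02  1.16225330e-02  4.73103923e-05
  1.36017283e-03 -7.17276460e-04]
[ 288   83   71  172 9476] [483.4  46.2] [ 62.1 159.8] 79.6 basexy 0.3 0.1 ext x [-79.   80.1] y [-30.8  31. ] z 0.04379002517115102
-> dx 134.7 dy 375.7 dz 145.6 roll -0.123
```

```bash
python3 -m crank '[[1,135,376,0,-0.123],[1,135,376,0,-0.123],[1,135,376,0,-0.123],[1,135,376,0,-0.123],[1,135,376,0,-0.123],[1,135,376,0,-0.123],[1,135,376,0,-0.123],[1,135,376,0,-0.123],[1,135,376,50,-0.123],[1,135,376,80,-0.123],[1,135,376,100,-0.123],[1,135,376,100,-0.123]]';python3 -m crank '[[1,0,0,0,0],[1,0,0,0,0]]'
python3 - <<'E'
from h import *
s=telemetry.observe();p,W,d=wcam();print(s['tool_pos'],s['qvel'])
plates(p,W);go(.5091,-.3406,.184,-.056)
E
```

```text
time: 18.07
tool_pos: [0.5075, -0.3425, 0.2866]
tool_rot: [-3.133, 0.013, -0.059]
contact_force: [-2.1, 0.9, -1.5]
opening: 0.0923
grip_force: 0.0
time: 18.23
tool_pos: [0.5098, -0.3406, 0.2968]
tool_rot: [-3.141, 0.001, -0.056]
contact_force: [0.7, 0.5, 0.7]
opening: 0.0917
grip_force: 0.0
[ 0.50978097 -0.3406022   0.29684169] [ 0.01394062 -0.0501198  -0.02127568 -0.00060337 -0.00365367  0.00092229]
[325 230] 13054 c 508.8 -340.9 size 160.6 62.2 ang -3.4 z 13.8
[474 235] 10861 c 499.9 -455.8 size 138.2 63.3 ang 0.4 z 17.7
-> dx -1.0 dy 0.2 dz 114.3 roll 0.001
```

```bash
python3 -m crank '[[1,-1,0,40,0],[1,-1,0,75,0],[1,-1,0,100,0],[1,-1,0,110,0],[1,-1,0,112,0],[1,-1,0,112,0],[0.4,-1,0,112,0],[0.3,-1,0,112,0],[0.2,-1,0,112,0],[0.1,-1,0,112,0],[0,-1,0,112,0],[0,-1,0,112,0]]' 25;python3 -m crank '[[0,0,0,0,0],[0,0,0,0,0]]';  python3 -c "
from h import *
go(.483,.0462,.310,-.179)"
```

```text
time: 19.28
tool_pos: [0.5086, -0.3411, 0.1854]
tool_rot: [3.141, -0.001, -0.056]
contact_force: [-0.5, 0.2, 4.3]
opening: 0.0616
grip_force: 25.0
time: 19.45
tool_pos: [0.5086, -0.3411, 0.1854]
tool_rot: [3.141, -0.001, -0.056]
contact_force: [-1.9, 0.8, 6.0]
opening: 0.0616
grip_force: 25.0
-> dx -47.4 dy -385.2 dz -124.6 roll 0.123
```

```bash
python3 -m crank '[[0,0,0,-40,0],[0,0,0,-80,0],[0,0,0,-120,0],[0,-47,-60,-125,0.05],[0,-47,-110,-125,0.123],[0,-47,-160,-125,0.123],[0,-47,-200,-125,0.123],[0,-47,-240,-125,0.123],[0,-47,-280,-125,0.123],[0,-47,-320,-125,0.123],[0,-47,-355,-125,0.123],[0,-47,-385,-125,0.123]]';python3 -m crank '[[0,0,0,0,0],[0,0,0,0,0],[0,0,0,0,0]]';  python3 -c "
from h import *
go(.483,.0462,.2307,-.179)"
```

```text
time: 20.45
tool_pos: [0.4816, 0.0272, 0.3094]
tool_rot: [3.141, 0.001, -0.18]
contact_force: [-0.2, 0.2, -1.6]
opening: 0.0616
grip_force: 25.0
time: 20.7
tool_pos: [0.482, 0.0253, 0.3094]
tool_rot: [3.141, 0.001, -0.178]
contact_force: [0.7, 0.7, -1.9]
opening: 0.0618
grip_force: 25.0
-> dx -2.7 dy -20.7 dz 78.7 roll 0.001
```

```bash
python3 -m crank '[[0,-2.7,-20.7,0,0],[0,-2.7,-20.7,0,0],[0,-2.7,-20.7,0,0],[0,-2.7,-20.7,30,0],[0,-2.7,-20.7,50,0],[0,-2.7,-20.7,65,0],[0,-2.7,-20.7,75,0],[0,-2.7,-20.7,78.5,0],[0,-2.7,-20.7,78.5,0]]'; python3 -m crank '[[0.6,0,0,0,0],[0.6,0,0,0,0],[0.6,0,0,0,0],[0.6,0,0,0,0],[0.8,0,0,-40,0],[0.8,0,0,-80,0],[0.8,-20,0,-120,0],[1,-40,0,-160,0],[1,-40,0,-180,0],[1,-40,0,-180,0],[1,-40,0,-180,0],[1,-40,0,-180,0]]'
python3 - <<'E'
from h import *
s=telemetry.observe();p,W,d=wcam();print(s['tool_pos'],s['qvel'])
np.savez('pics/w7.npz',p=p,W=W);stack(p,W,.058)
print('frames');plates(p,W,.008,.019,800)
E
```

```text
time: 21.45
tool_pos: [0.4831, 0.0449, 0.2305]
tool_rot: [3.141, 0.002, -0.181]
contact_force: [-0.5, 0.4, -2.4]
opening: 0.0617
grip_force: 25.0
time: 22.45
tool_pos: [0.4435, 0.0533, 0.4108]
tool_rot: [3.141, 0.0, -0.179]
contact_force: [-0.5, -0.5, -0.3]
opening: 0.0915
grip_force: 0.0
[0.44352182 0.05333301 0.41077813] [-1.50047460e-03  2.90154652e-02  1.28699325e-02  8.78993069e-05
 -2.73006388e-04  1.32183015e-03]
[ 289   83   71  172 9433] [483.2  45.7] [ 62.2 160.2] 79.4 basexy 0.3 -0.5 ext x [-79.1  80.2] y [-31.4  30.4] z 0.05778348562818978
frames
[330  35] 3093 c 607.6 17.7 size 65.2 59.6 ang 80.6 z 13.7
```

```bash
python3 -m crank '[[1,180,25,0,0],[1,180,25,0,0],[1,180,25,0,0],[1,180,25,0,0],[1,180,25,0,0],[1,180,25,0,0],[1,180,25,40,0],[1,180,25,60,0],[1,180,25,60,0],[1,180,25,60,0]]'
python3 - <<'E'
from h import *
s=telemetry.observe();p,W,d=wcam();print(s['tool_pos'],s['qvel'])
plates(p,W,.008,.019,800);
E
```

```text
time: 23.33
tool_pos: [0.6157, -0.0031, 0.3497]
tool_rot: [3.141, 0.004, -0.179]
contact_force: [0.8, -0.5, 1.4]
opening: 0.0917
grip_force: 0.0
[ 0.61571079 -0.00308006  0.34971983] [ 0.00106436 -0.04062054 -0.06311642 -0.0007108   0.00702947 -0.00071025]
[297 159] 11636 c 666.8 12.9 size 184.0 109.8 ang -10.3 z 13.8
```

Run:
```python
from h import *
p,W,d=wcam();z=W[...,2]
q=W[(abs(z-.0137)<.0022)&(p.min(-1)>60)&(W[...,0]>.585)&(W[...,0]<.8)&(abs(W[...,1])<.1)]
m=((abs(z-.0137)<.0022)&(p.min(-1)>60)&(W[...,0]>.585)&(abs(W[...,1])<.1)).astype(np.uint8)
m=cv2.morphologyEx(m,cv2.MORPH_OPEN,np.ones((5,5)))
k,l,st,_=cv2.connectedComponentsWithStats(m)
for i in range(1,k):
    if st[i,4]>800: r=cv2.minAreaRect(W[l==i][:,:2].astype(np.float32)*1e3);print(st[i],r)
go(.67,.005,.35,-.12)
cv2.imwrite('pics/w8.png',p[...,::-1])
```

```text
[  251    56    87   190 10537] ((676.5313110351562, 9.495208740234375), (62.240055084228516, 160.1774444580078), 84.13150787353516)
-> dx 51.2 dy -17.6 dz 2.7 roll -0.059
```

View pics/w8.png

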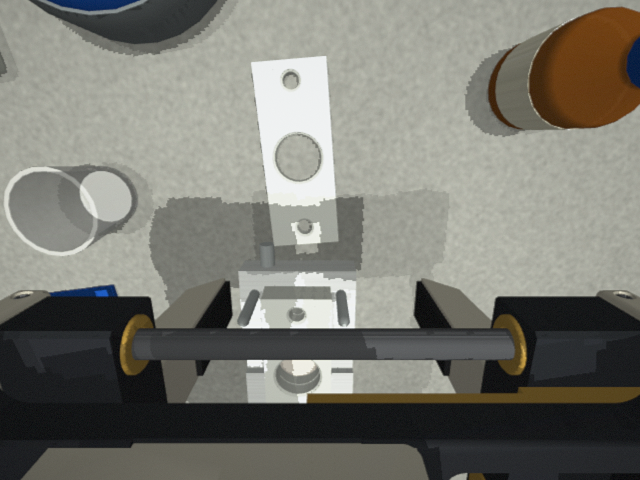

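View: the third frame is at (297,150), measured at (676.5, 9.5) mm, −5.9°, with clear space around it. Grasp it.

```bash
python3 -c "
from h import *
go(.6765,.0095,.1845,-.103)"
```

```text
-> dx 56.8 dy -23.2 dz 168.2 roll -0.076
```

```bash
python3 -m crank '[[1,35,-15,0,-0.076],[1,57,-23,10,-0.076],[1,57,-23,50,-0.076],[1,57,-23,90,-0.076],[1,57,-23,120,-0.076],[1,57,-23,140,-0.076],[1,57,-23,150,-0.076],[1,57,-23,150,-0.076],[1,57,-23,150,-0.076]]'
python3 - <<'E'
from h import *
go(.6765,.0095,.1845,-.103)
E
```

```text
time: 24.18
tool_pos: [0.6773, 0.0091, 0.203]
tool_rot: [3.142, -0.003, -0.103]
contact_force: [-0.1, -0.2, -0.5]
opening: 0.0919
grip_force: 0.0
-> dx -0.8 dy -0.4 dz 18.5 roll -0.000
```

```bash
python3 -m crank '[[1,-0.8,0,10,0],[1,-0.8,0,16,0],[1,-0.8,0,18,0],[1,-0.8,0,18,0],[0.4,-0.8,0,18,0],[0.3,-0.8,0,18,0],[0.2,-0.8,0,18,0],[0.1,-0.8,0,18,0],[0,-0.8,0,18,0],[0,-0.8,0,18,0],[0,-0.8,0,18,0],[0,-0.8,0,18,0]]' 25;python3 -m crank '[[0,0,0,-40,0],[0,0,0,-80,0],[0,0,0,-120,0],[0,0,0,-140,0],[0,0,0,-140,0],[0,0,0,-140,0]]';  python3 -c "
from h import *
go(.483,.0462,.325,-.179)"
```

```text
time: 25.18
tool_pos: [0.6759, 0.0091, 0.1834]
tool_rot: [3.141, -0.0, -0.103]
contact_force: [0.1, 0.5, 1.5]
opening: 0.0619
grip_force: 25.0
time: 25.68
tool_pos: [0.6758, 0.0092, 0.3241]
tool_rot: [-3.142, -0.002, -0.103]
contact_force: [-0.1, -0.1, -2.4]
opening: 0.0618
grip_force: 25.0
-> dx -195.5 dy -16.9 dz -0.9 roll 0.076
```

```bash
python3 -m crank '[[0,-40,-4,0,0.03],[0,-80,-8,0,0.076],[0,-120,-12,0,0.076],[0,-155,-15,0,0.076],[0,-185,-17,0,0.076],[0,-195.5,-17,0,0.076],[0,-195.5,-17,0,0.076],[0,-195.5,-17,0,0.076],[0,-195.5,-17,0,0.076],[0,-195.5,-17,0,0.076]]';  python3 -c "
from h import *
go(.483,.0462,.2424,-.179)"
```

```text
time: 26.52
tool_pos: [0.484, 0.046, 0.3225]
tool_rot: [3.141, 0.0, -0.18]
contact_force: [-0.2, -0.4, -1.1]
opening: 0.0617
grip_force: 25.0
-> dx -1.0 dy -0.1 dz 80.1 roll -0.001
```

```bash
python3 -m crank '[[0,-0.6,0,30,0],[0,-0.6,0,55,0],[0,-0.6,0,70,0],[0,-0.6,0,77,0],[0,-0.6,0,80,0],[0,-0.6,0,80,0]]'; python3 -m crank '[[0.6,0,0,0,0],[0.6,0,0,0,0],[0.6,0,0,0,0],[0.6,0,0,0,0],[0.8,0,0,-40,0],[0.8,0,0,-80,0],[0.8,-20,0,-120,0],[1,-40,0,-160,0],[1,-40,0,-180,0],[1,-40,0,-180,0],[1,-40,0,-180,0],[1,-40,0,-180,0]]'
python3 - <<'E'
from h import *
s=telemetry.observe();p,W,d=wcam();print(s['tool_pos'],s['qvel'])
np.savez('pics/w9.npz',p=p,W=W);stack(p,W,.072)
go(.4889,-.4554,.42,0.005)
E
```

```text
time: 27.02
tool_pos: [0.483, 0.0462, 0.2428]
tool_rot: [3.141, 0.001, -0.179]
contact_force: [-0.6, 0.0, -1.3]
opening: 0.0615
grip_force: 25.0
time: 28.02
tool_pos: [0.4429, 0.0534, 0.4228]
tool_rot: [3.141, 0.0, -0.179]
contact_force: [-0.4, 0.4, -0.3]
opening: 0.0918
grip_force: 0.0
[0.44291477 0.05344266 0.42278724] [-1.51723468e-03  2.77862919e-02  1.35111868e-02  9.84757912e-05
 -4.84149919e-05 -2.71791986e-04]
[ 287   82   71  173 9565] [483.4  46.8] [ 62.1 160.2] 79.9 basexy 0.3 0.7 ext x [-79.   80.2] y [-30.1  31.6] z 0.07179109029292086
-> dx 135.9 dy 492.5 dz 2.2 roll -0.184
```

```bash
python3 -m crank '[[1,136,492,0,-0.184],[1,136,492,0,-0.184],[1,136,492,0,-0.184],[1,136,492,0,-0.184],[1,136,492,0,-0.184],[1,136,492,0,-0.184],[1,136,492,0,-0.184],[1,136,492,0,-0.184],[1,136,492,0,-0.184],[1,136,492,0,-0.184],[1,136,492,0,-0.184],[1,136,492,0,-0.184]]' >/dev/null; python3 -m crank '[[1,0,0,20,0],[1,0,0,50,0],[1,0,0,80,0],[1,0,0,90,0],[1,0,0,90,0],[1,0,0,90,0]]';python3 - <<'E'
from h import *
s=telemetry.observe();p,W,d=wcam();print(s['tool_pos'],s['qvel'])
plates(p,W,.009,.022,800);go(.4889,-.4554,.184,0.005)
E
```

```text
time: 29.57
tool_pos: [0.488, -0.438, 0.3328]
tool_rot: [-3.141, 0.001, 0.005]
contact_force: [0.4, 0.1, 0.6]
opening: 0.0919
grip_force: 0.0
[ 0.48795518 -0.4380434   0.33280987] [ 0.00016091 -0.04163462 -0.03921835 -0.00055911  0.00108421  0.00245873]
[346 219] 11592 c 488.8 -455.8 size 159.9 62.2 ang 0.4 z 17.8
[584 214] 1535 c 505.5 -634.5 size 160.3 63.4 ang -21.6 z 15.5
-> dx 0.7 dy 17.3 dz 150.3 roll 0.000
```

```bash
python3 -m crank '[[1,1,17.5,40,0],[1,1,17.5,80,0],[1,1,17.5,115,0],[1,1,17.5,140,0],[1,1,17.5,149,0],[1,1,17.5,149,0],[0.4,1,17.5,149,0],[0.3,1,17.5,149,0],[0.2,1,17.5,149,0],[0.1,1,17.5,149,0],[0,1,17.5,149,0],[0,1,17.5,149,0]]' 50;python3 -m crank '[[0,0,0,0,0],[0,0,0,0,0],[0,0,0,-40,0],[0,0,0,-80,0],[0,0,0,-120,0],[0,0,0,-160,0],[0,0,0,-160,0],[0,0,0,-160,0]]';  python3 -c "
from h import *
go(.483,.0462,.345,-.179)"
```

```text
time: 30.62
tool_pos: [0.4891, -0.4557, 0.1856]
tool_rot: [3.14, -0.001, 0.005]
contact_force: [-0.1, 0.3, 4.7]
opening: 0.0617
grip_force: 50.0
time: 31.28
tool_pos: [0.4889, -0.4555, 0.3466]
tool_rot: [3.138, -0.003, 0.005]
contact_force: [-0.2, 0.9, -5.5]
opening: 0.0614
grip_force: 50.0
-> dx -3.5 dy -501.7 dz 1.6 roll 0.184
```

```bash
python3 -m crank '[[0,-3.5,-502,0,0.184],[0,-3.5,-502,0,0.184],[0,-3.5,-502,0,0.184],[0,-3.5,-502,0,0.184],[0,-3.5,-502,0,0.184],[0,-3.5,-502,0,0.184],[0,-3.5,-502,0,0.184],[0,-3.5,-502,0,0.184],[0,-3.5,-502,0,0.184],[0,-3.5,-502,0,0.184],[0,-3.5,-502,0,0.184],[0,-3.5,-502,0,0.184]]'; python3 -c "
from h import *
go(.483,.0462,.2583,-.179)"
```

```text
time: 32.28
tool_pos: [0.4817, 0.0465, 0.3418]
tool_rot: [3.141, 0.005, -0.18]
contact_force: [1.4, -0.0, -4.0]
opening: 0.0616
grip_force: 50.0
-> dx 1.4 dy 0.1 dz 83.5 roll -0.001
```

```bash
python3 -m crank '[[0,0,0,0,0],[0,0,0,0,0],[0,0,0,0,0]]'; python3 -c "
from h import *
go(.4828,.0462,.2583,-.179)"
```

```text
time: 32.53
tool_pos: [0.4825, 0.0446, 0.3425]
tool_rot: [3.141, 0.004, -0.178]
contact_force: [-0.6, 0.2, -4.1]
opening: 0.0611
grip_force: 50.0
-> dx 0.0 dy -1.7 dz 84.2 roll 0.001
```

```bash
python3 -m crank '[[0,0.3,-1.5,25,0],[0,0.3,-1.5,50,0],[0,0.3,-1.5,70,0],[0,0.3,-1.5,79,0],[0,0.3,-1.5,83,0],[0,0.3,-1.5,84.3,0],[0,0.3,-1.5,84.3,0],[0,0.3,-1.5,84.3,0]]'; python3 -m crank '[[0.6,0,0,0,0],[0.6,0,0,0,0],[0.6,0,0,0,0],[0.6,0,0,0,0],[0.8,0,0,-40,0],[0.8,0,0,-80,0],[0.8,-20,0,-120,0],[1,-40,0,-160,0],[1,-40,0,-170,0],[1,-40,0,-170,0],[1,-40,0,-170,0],[1,-40,0,-170,0]]'
python3 - <<'E'
from h import *
s=telemetry.observe();p,W,d=wcam();print(s['tool_pos'],s['qvel'])
np.savez('pics/w10.npz',p=p,W=W);stack(p,W,.0905);cv2.imwrite('pics/w10.png',cv2.resize(p[60:300,220:440,::-1],None,fx=2.5,fy=2.5,interpolation=cv2.INTER_CUBIC))
E
```

```text
time: 33.2
tool_pos: [0.484, 0.0456, 0.2608]
tool_rot: [-3.141, -0.002, -0.18]
contact_force: [-0.8, -0.1, -3.6]
opening: 0.0614
grip_force: 50.0
time: 34.2
tool_pos: [0.4441, 0.0531, 0.429]
tool_rot: [3.141, 0.001, -0.179]
contact_force: [-0.0, 0.4, -0.2]
opening: 0.0919
grip_force: 0.0
[0.44406484 0.05311953 0.42897623] [-0.00182382  0.02182377  0.00909502 -0.00093039  0.00096945  0.00173422]
[  286    80    74   179 11218] [484.4  46.4] [ 62.2 159.7] 79.9 basexy 1.3 0.5 ext x [-78.   80.9] y [-30.3  31.3] z 0.08981478322474248
```

View pics/w10.png

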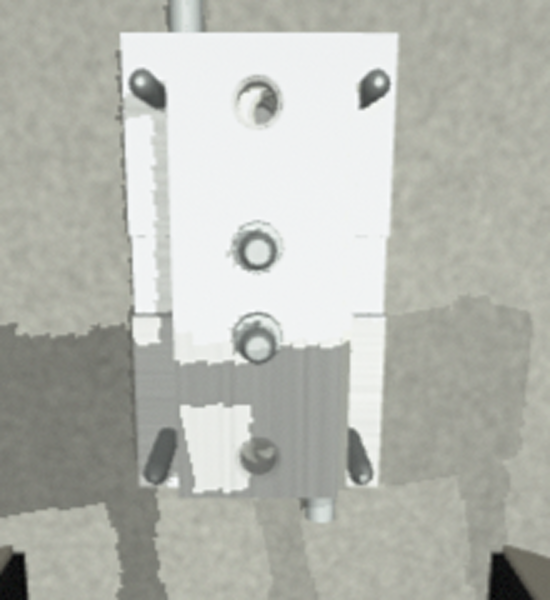

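The cover is centred to about +1.3 mm in x (stubs at (257,250) and (257,345), rod holes at (260,102) and (258,456)). I'll regrip it and nudge it −1 mm.

```bash
python3 -m crank '[[0.7,20,0,20,0],[0.7,40,0,50,0],[0.7,40,0,90,0],[0.7,40,0,130,0],[0.7,40,0,160,0],[0.7,40,0,172,0],[0.7,40,0,172,0],[0.4,40,0,172,0],[0.3,40,0,172,0],[0.2,40,0,172,0],[0.1,40,0,172,0],[0,40,0,172,0]]' 40; python3 -m crank '[[0,0,0,0,0],[0,0,0,-3,0],[0,-1.1,0,-3,0],[0,-1.1,0,-3,0],[0,-1.1,0,-3,0],[0,-1.1,0,0,0],[0,-1.1,0,1,0],[0,-1.1,0,1,0],[0,-1.1,0,1,0]]'; python3 -m crank '[[0.6,0,0,0,0],[0.6,0,0,0,0],[0.6,0,0,0,0],[0.6,0,0,0,0],[0.8,0,0,-40,0],[0.8,0,0,-80,0],[0.8,-20,0,-120,0],[1,-40,0,-160,0],[1,-40,0,-170,0],[1,-40,0,-170,0],[1,-40,0,-170,0],[1,-40,0,-170,0]]'
python3 - <<'E'
from h import *
s=telemetry.observe();p,W,d=wcam();print(s['tool_pos'],s['qvel'])
np.savez('pics/w11.npz',p=p,W=W);stack(p,W,.0905)
go(.453,.396,.34,.175)
E
```

```text
time: 35.25
tool_pos: [0.4839, 0.046, 0.2589]
tool_rot: [-3.141, -0.003, -0.179]
contact_force: [0.7, -0.4, 1.7]
opening: 0.0619
grip_force: 40.0
time: 36.0
tool_pos: [0.4823, 0.0462, 0.2588]
tool_rot: [3.142, -0.001, -0.179]
contact_force: [-6.9, -0.2, 19.9]
opening: 0.0616
grip_force: 40.0
time: 37.0
tool_pos: [0.4431, 0.0533, 0.4257]
tool_rot: [3.141, 0.002, -0.179]
contact_force: [-0.6, 0.3, 0.0]
opening: 0.0919
grip_force: 0.0
[0.44307647 0.05327203 0.42565019] [-0.00263391  0.01998462  0.00711182  0.00179968  0.0030881   0.00061433]
[  285    81    75   180 11420] [482.1  47. ] [ 62.1 159.5] 79.8 basexy -1.0 0.6 ext x [-80.2  78.6] y [-30.2  31.4] z 0.08982721665211546
-> dx -51.5 dy -339.0 dz 85.3 roll -0.354
```

```bash
python3 -m crank '[[0.7,20,0,20,0],[0.7,40,0,50,0],[0.7,40,0,90,0],[0.7,40,0,130,0],[0.7,40,0,160,0],[0.7,40,0,168,0],[0.7,40,0,168,0],[0.4,40,0,168,0],[0.3,40,0,168,0],[0.2,40,0,168,0],[0.1,40,0,168,0],[0,40,0,168,0]]' 40; python3 -m crank '[[0,0,0,0,0],[0,0,0,-3,0],[0,0.7,0,-3,0],[0,0.7,0,-3,0],[0,0.7,0,-3,0],[0,0.7,0,-1,0],[0,0.7,0,0,0],[0,0.7,0,0,0],[0,0.7,0,0,0]]'; python3 -m crank '[[0.6,0,0,0,0],[0.6,0,0,0,0],[0.6,0,0,0,0],[0.6,0,0,0,0],[0.8,0,0,-40,0],[0.8,0,0,-80,0],[0.8,-20,0,-120,0],[1,-40,0,-160,0],[1,-40,0,-170,0],[1,-40,0,-170,0],[1,-40,0,-170,0],[1,-40,0,-170,0],[1,-40,0,-170,0]]' || python3 -m crank '[[0.6,0,0,0,0],[0.6,0,0,0,0],[0.6,0,0,0,0],[0.6,0,0,0,0],[0.8,0,0,-40,0],[0.8,0,0,-80,0],[0.8,-20,0,-120,0],[1,-40,0,-160,0],[1,-40,0,-170,0],[1,-40,0,-170,0],[1,-40,0,-170,0],[1,-40,0,-170,0]]'
python3 - <<'E'
from h import *
s=telemetry.observe();p,W,d=wcam();print(s['tool_pos'],s['qvel'])
np.savez('pics/w12.npz',p=p,W=W);stack(p,W,.0905)
cv2.imwrite('pics/w12.png',cv2.resize(p[60:300,220:440,::-1],None,fx=2.5,fy=2.5,interpolation=cv2.INTER_CUBIC))
go(.453,.396,.34,.175)
E
```

```text
time: 38.05
tool_pos: [0.483, 0.0462, 0.2606]
tool_rot: [-3.141, -0.004, -0.179]
contact_force: [0.5, -1.2, 7.0]
opening: 0.0616
grip_force: 40.0
time: 38.8
tool_pos: [0.4829, 0.0461, 0.2606]
tool_rot: [3.142, -0.001, -0.179]
contact_force: [-6.2, -0.6, 17.3]
opening: 0.0613
grip_force: 40.0
time: 39.8
tool_pos: [0.4438, 0.0532, 0.4277]
tool_rot: [3.141, 0.002, -0.179]
contact_force: [-0.2, -0.0, -0.7]
opening: 0.0917
grip_force: 0.0
[0.44376264 0.05315879 0.42766072] [-0.00217773  0.01898085  0.00709053  0.00135183  0.00476341  0.0003408 ]
[  286    83    74   179 11284] [481.4  47.1] [ 62.2 160. ] 79.8 basexy -1.8 0.6 ext x [-81.3  78. ] y [-30.3  31.4] z 0.08980888562055643
-> dx -52.2 dy -339.0 dz 87.3 roll -0.354$: bad value
```

View pics/w12.png

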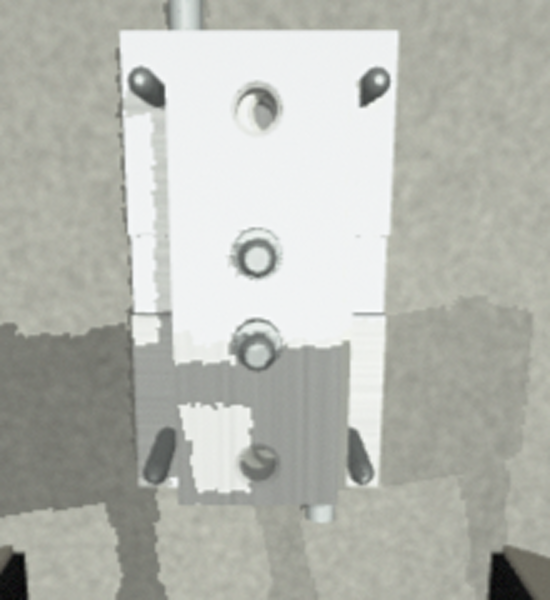

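```bash
python3 -m crank '[[0.7,20,0,20,0],[0.7,40,0,50,0],[0.7,40,0,90,0],[0.7,40,0,130,0],[0.7,40,0,160,0],[0.7,40,0,168,0],[0.7,40,0,168,0],[0.4,40,0,168,0],[0.3,40,0,168,0],[0.2,40,0,168,0],[0.1,40,0,168,0],[0,40,0,168,0]]' 40; python3 -m crank '[[0,0,0,0,0],[0,0,0,-4,0],[0,0,0,-4,0],[0,0,0,-4,0]]';python3 -m crank '[[0,1.4,0,0,0],[0,1.4,0,0,0],[0,1.4,0,0,0],[0,1.4,0,1,0],[0,1.4,0,2,0],[0,1.4,0,2,0]]'; python3 -m crank '[[0.6,0,0,0,0],[0.6,0,0,0,0],[0.6,0,0,0,0],[0.6,0,0,0,0],[0.8,0,0,-40,0],[0.8,0,0,-80,0],[0.8,-20,0,-120,0],[1,-40,0,-160,0],[1,-40,0,-170,0],[1,-40,0,-170,0],[1,-40,0,-170,0],[1,-40,0,-170,0]]'
python3 - <<'E'
from h import *
s=telemetry.observe();p,W,d=wcam();print(s['tool_pos'],s['qvel'])
np.savez('pics/w13.npz',p=p,W=W);stack(p,W,.0905)
go(.453,.396,.34,.175)
E
```

```text
time: 40.85
tool_pos: [0.4837, 0.046, 0.2626]
tool_rot: [-3.141, -0.004, -0.179]
contact_force: [-0.1, -0.9, 7.8]
opening: 0.0611
grip_force: 40.0
time: 41.18
tool_pos: [0.4829, 0.0461, 0.265]
tool_rot: [3.142, 0.0, -0.179]
contact_force: [-0.7, 0.3, -3.3]
opening: 0.0611
grip_force: 40.0
time: 41.68
tool_pos: [0.4845, 0.0458, 0.2627]
tool_rot: [3.141, 0.0, -0.179]
contact_force: [-0.1, 0.5, -3.3]
opening: 0.0615
grip_force: 40.0
time: 42.68
tool_pos: [0.4451, 0.0529, 0.4319]
tool_rot: [3.141, 0.001, -0.179]
contact_force: [0.1, 0.5, 0.2]
opening: 0.0919
grip_force: 0.0
[0.44505763 0.05291783 0.43190681] [-0.0016918   0.021467    0.00788653  0.00152023  0.00060601 -0.00084268]
[  286    86    73   176 10927] [481.1  47.1] [ 62.1 159.9] 79.8 basexy -2.0 0.5 ext x [-81.4  77.7] y [-30.3  31.4] z 0.08980243490558722
-> dx -53.5 dy -339.0 dz 91.5 roll -0.354
```

```bash
python3 -m crank '[[0.7,20,0,20,0],[0.7,40,0,50,0],[0.7,40,0,90,0],[0.7,40,0,130,0],[0.7,40,0,160,0],[0.7,40,0,170,0],[0.7,40,0,170,0],[0.4,40,0,170,0],[0.3,40,0,170,0],[0.2,40,0,170,0],[0.1,40,0,170,0],[0,40,0,170,0]]' 40; python3 -m crank '[[0,0,0,0,0],[0,0,0,-4,0],[0,0,0,-4,0],[0,0,0,-4,0]]';python3 -m crank '[[0,3.5,-0.4,0,0],[0,3.5,-0.4,0,0],[0,3.5,-0.4,0,0],[0,3.5,-0.4,1,0],[0,3.5,-0.4,2,0],[0,3.5,-0.4,2,0]]'; python3 -m crank '[[0.6,0,0,0,0],[0.6,0,0,0,0],[0.6,0,0,0,0],[0.6,0,0,0,0],[0.8,0,0,-40,0],[0.8,0,0,-80,0],[0.8,-20,0,-120,0],[1,-40,0,-160,0],[1,-40,0,-170,0],[1,-40,0,-170,0],[1,-40,0,-170,0],[1,-40,0,-170,0]]'
python3 - <<'E'
from h import *
s=telemetry.observe();p,W,d=wcam();print(s['tool_pos'],s['qvel'])
np.savez('pics/w14.npz',p=p,W=W);stack(p,W,.0905)
cv2.imwrite('pics/w14.png',cv2.resize(p[60:300,220:440,::-1],None,fx=2.5,fy=2.5,interpolation=cv2.INTER_CUBIC))
go(.453,.396,.34,.175)
E
```

```text
time: 43.73
tool_pos: [0.4849, 0.0458, 0.2639]
tool_rot: [-3.141, -0.003, -0.179]
contact_force: [0.6, 0.4, 1.7]
opening: 0.0607
grip_force: 40.0
time: 44.07
tool_pos: [0.4843, 0.0459, 0.2669]
tool_rot: [3.141, 0.001, -0.179]
contact_force: [-0.5, -0.4, -3.7]
opening: 0.0613
grip_force: 40.0
time: 44.57
tool_pos: [0.4879, 0.0456, 0.2646]
tool_rot: [3.141, 0.001, -0.179]
contact_force: [-0.2, 0.2, -3.4]
opening: 0.0607
grip_force: 40.0
time: 45.57
tool_pos: [0.4486, 0.0527, 0.4339]
tool_rot: [3.141, 0.001, -0.179]
contact_force: [-0.3, 0.9, -0.7]
opening: 0.0918
grip_force: 0.0
[0.44857405 0.05265924 0.43392343] [-0.0026162   0.02342117  0.00668847  0.00067083  0.0034317   0.00069118]
[  287    87    72   175 10781] [483.9  46.8] [ 62.2 160.1] 79.7 basexy 0.8 0.8 ext x [-78.6  80.6] y [-30.   31.6] z 0.0898189264225677
-> dx -57.0 dy -338.6 dz 93.5 roll -0.354
```

View pics/w14.png

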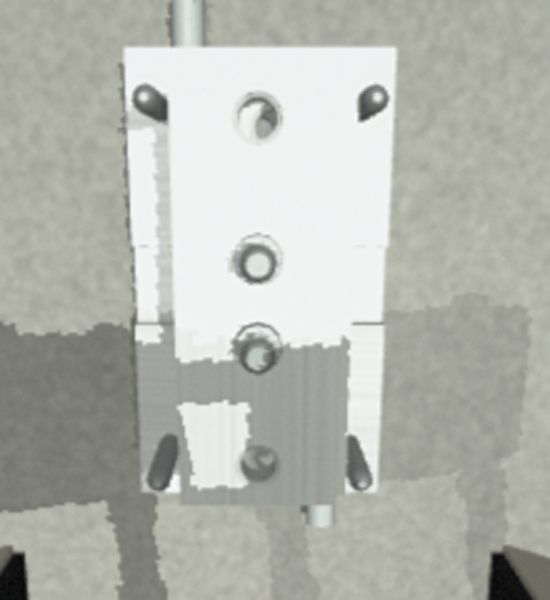

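Cover is now within about 0.8 mm, in line with the frames (rod holes at (260,116) and (258,462)). Next, the rods.

```bash
python3 -m crank '[[1,-75,-320,0,0],[1,-75,-320,0,0],[1,-75,-320,0,0],[1,-75,-320,0,0],[1,-75,-320,0,0],[1,-75,-320,0,0],[1,-75,-320,0,0],[1,-75,-320,0,0],[1,-75,-320,0,0],[1,-75,-320,0,0],[1,-75,-320,0,0]]'
python3 - <<'E'
from h import *
s=telemetry.observe();p,W,d=wcam();print(s['tool_pos'],s['tool_rot'],s['qvel'])
z=W[...,2]
cv2.imwrite('pics/w15.png',p[...,::-1])
m=((z>.1295)&(z<.138)&(abs(W[...,0]-.487)<.09)&(abs(W[...,1]-.4)<.06)).astype(np.uint8)
k,l,st,_=cv2.connectedComponentsWithStats(m)
for i in range(1,k):
    if st[i,4]<60:continue
    q=W[l==i][:,:2].astype(np.float32)*1e3;print(st[i],cv2.minEnclosingCircle(q),cv2.minAreaRect(q),np.median(W[l==i][:,2]))
E
```

```text
time: 46.53
tool_pos: [0.4321, 0.3809, 0.433]
tool_rot: [3.139, 0.002, -0.179]
contact_force: [-0.3, -0.3, -1.0]
opening: 0.092
grip_force: 0.0
[0.43206616 0.38089007 0.43300098] [ 3.13872434e+00  2.16555208e-03 -1.78777981e-01] [-0.02628065 -0.02613274  0.00713847  0.0012137   0.00129372  0.00098466]
[250 112  28  30 650] ((521.4599609375, 410.5114440917969), 10.819463729858398) ((521.4750366210938, 410.4517517089844), (21.046384811401367, 20.9178466796875), 53.816776275634766) 0.13269471339853656
[286 197  27  26 533] ((452.85662841796875, 396.67120361328125), 10.971692085266113) ((453.24578857421875, 396.5966796875), (20.836851119995117, 21.126575469970703), 32.0120849609375) 0.13283053175967321
```

```bash
python3 -m crank '[[0.1,0,0,0,0],[0.1,0,0,0,0]]'; python3 -c "
from h import *
go(.4532,.3966,.298,-.179)"
```

```text
time: 46.75
tool_pos: [0.4323, 0.3798, 0.4349]
tool_rot: [3.141, -0.0, -0.181]
contact_force: [0.6, 0.6, 0.0]
opening: 0.0826
grip_force: 0.0
-> dx 17.5 dy -20.2 dz 136.9 roll -0.002
```

```bash
python3 -m crank '[[0.1,17.5,-20,0,0],[0.1,17.5,-20,0,0],[0.1,17.5,-20,30,0],[0.1,17.5,-20,60,0],[0.1,17.5,-20,85,0],[0.1,17.5,-20,105,0],[0.1,17.5,-20,112,0],[0.1,17.5,-20,112,0],[0.1,17.5,-20,112,0]]'; python3 -c "
from h import *
go(.4532,.3966,.298,-.179)"
```

```text
time: 47.5
tool_pos: [0.4531, 0.3973, 0.3238]
tool_rot: [-3.141, -0.001, -0.18]
contact_force: [0.0, -0.4, -0.2]
opening: 0.0503
grip_force: 0.0
-> dx 0.3 dy 0.7 dz 25.8 roll -0.001
```

```bash
python3 -m crank '[[0.1,0.3,0.5,10,0],[0.1,0.3,0.5,20,0],[0.1,0.3,0.5,25.5,0],[0.1,0.3,0.5,25.5,0],[-0.2,0.3,0.5,25.5,0],[-0.4,0.3,0.5,25.5,0],[-0.5,0.3,0.5,25.5,0],[-0.6,0.3,0.5,25.5,0],[-0.7,0.3,0.5,25.5,0],[-0.8,0.3,0.5,25.5,0],[-0.8,0.3,0.5,25.5,0]]' 30; python3 -m crank '[[-0.8,0,0,0,0],[-0.8,0,0,-15,0],[-0.8,0,0,-40,0],[-0.8,0,0,-70,0],[-0.8,0,0,-100,0],[-0.8,0,0,-125,0],[-0.8,0,0,-132,0],[-0.8,0,0,-132,0],[-0.8,0,0,-132,0]]'; python3 -c "
from h import *
go(.420,.0576,.425,-.179)"
```

```text
time: 48.42
tool_pos: [0.4529, 0.397, 0.2977]
tool_rot: [-3.141, -0.0, -0.179]
contact_force: [0.2, -0.4, 2.3]
opening: 0.021
grip_force: 30.0
time: 49.17
tool_pos: [0.4527, 0.3969, 0.4279]
tool_rot: [3.14, 0.001, -0.179]
contact_force: [0.3, 1.2, -1.5]
opening: 0.0209
grip_force: 30.0
-> dx 28.3 dy 339.7 dz 2.9 roll -0.000
```

```bash
python3 -m crank '[[-0.8,28,340,3,0],[-0.8,28,340,3,0],[-0.8,28,340,3,0],[-0.8,28,340,3,0],[-0.8,28,340,3,0],[-0.8,28,340,3,0],[-0.8,28,340,3,0],[-0.8,28,340,3,0],[-0.8,28,340,3,0],[-0.8,28,340,3,0],[-0.8,28,340,3,0],[-0.8,28,340,3,0]]'; python3 -m crank '[[-0.8,0,0,0,0],[-0.8,0,0,0,0],[-0.8,0,0,0,0]]'; python3 -c "
from h import *
go(.4198,.0577,.285,-.179)
p,d=vision.read_camera('side');cv2.imwrite('pics/s16.png',cv2.resize(p[150:330,250:450,::-1],None,fx=3,fy=3))
p,d=vision.read_camera('wrist');cv2.imwrite('pics/w16.png',p[...,::-1])
"
```

```text
time: 50.17
tool_pos: [0.4199, 0.0583, 0.4254]
tool_rot: [-3.141, 0.002, -0.178]
contact_force: [0.0, -0.3, -0.9]
opening: 0.0209
grip_force: 30.0
time: 50.42
tool_pos: [0.4199, 0.0584, 0.4262]
tool_rot: [3.142, 0.0, -0.177]
contact_force: [0.5, 0.3, -1.0]
opening: 0.0209
grip_force: 30.0
-> dx 0.1 dy 0.7 dz 141.2 roll 0.002
```

```bash
python3 -m crank '[[-0.8,0.1,0.6,15,0],[-0.8,0.1,0.6,30,0],[-0.8,0.1,0.6,42,0],[-0.8,0.1,0.6,48,0],[-0.8,0.1,0.6,54,0],[-0.8,0.1,0.6,60,0],[-0.8,0.1,0.6,60,0],[-0.8,0.1,0.6,60,0]]'; python3 -m crank '[[-0.8,0,0,5,0],[-0.8,0,0,10,0],[-0.8,0,0,15,0],[-0.8,0,0,20,0],[-0.8,0,0,25,0],[-0.8,0,0,30,0],[-0.8,0,0,35,0],[-0.8,0,0,35,0]]'; python3 -c "
from h import *
s=telemetry.observe();print(s['tool_pos'],s['contact_force'],s['torque'],s['tool_rot'])"
```

```text
time: 51.18
tool_pos: [0.4199, 0.0569, 0.3665]
tool_rot: [3.142, -0.0, -0.179]
contact_force: [0.3, -0.8, -1.7]
opening: 0.0213
grip_force: 30.0
time: 51.85
tool_pos: [0.4198, 0.0568, 0.3309]
tool_rot: [-3.141, -0.0, -0.18]
contact_force: [-1.1, -0.3, 0.8]
opening: 0.0209
grip_force: 30.0
[0.41981306 0.05680265 0.33094058] [-1.06072785 -0.28142174  0.76465181] [ 0.04069337  0.07510315 -0.00098841] [-3.14142372e+00 -2.00199844e-05 -1.79500187e-01]
```

```bash
python3 -m crank '[[-0.8,0,-0.5,4,0],[-0.8,0,-0.5,8,0],[-0.8,0,-0.5,12,0],[-0.8,0,-0.5,16,0],[-0.8,0,-0.5,20,0],[-0.8,0,-0.5,24,0],[-0.8,0,-0.5,26,0],[-0.8,0,-0.5,26,0]]'
```

```text
time: 52.52
tool_pos: [0.4199, 0.0573, 0.3051]
tool_rot: [3.142, 0.0, -0.179]
contact_force: [0.4, -1.2, -0.5]
opening: 0.0213
grip_force: 30.0
```

```bash
python3 -m crank '[[-0.8,0,0,4,0],[-0.8,0,0,8,0],[-0.8,0,0,12,0],[-0.8,0,0,15,0],[-0.8,0,0,17,0],[-0.8,0,0,18.5,0],[-0.8,0,0,19,0],[-0.8,0,0,19,0]]'
```

```text
time: 53.18
tool_pos: [0.42, 0.0573, 0.2864]
tool_rot: [3.142, -0.0, -0.179]
contact_force: [-0.1, -0.7, 5.1]
opening: 0.0208
grip_force: 30.0
```

Bottomed (z force 5 N at the expected depth). Release, then the second rod.

```bash
python3 -m crank '[[-0.3,0,0,0,0],[0.1,0,0,0,0],[0.1,0,0,0,0],[0.1,0,0,0,0],[0.1,0,0,-20,0],[0.1,0,0,-60,0],[0.1,0,0,-100,0],[0.1,0,0,-140,0],[0.1,0,0,-140,0]]';python3 -c "
from h import *
go(.5215,.4105,.425,-.179)"
```

```text
time: 53.93
tool_pos: [0.421, 0.0574, 0.4334]
tool_rot: [-3.14, -0.013, -0.179]
contact_force: [2.3, -0.6, -0.1]
opening: 0.0507
grip_force: 0.0
-> dx 36.0 dy -365.4 dz 8.4 roll -0.000
```

```bash
python3 -m crank '[[0.1,36,-365,0,0],[0.1,36,-365,0,0],[0.1,36,-365,0,0],[0.1,36,-365,0,0],[0.1,36,-365,0,0],[0.1,36,-365,0,0],[0.1,36,-365,0,0],[0.1,36,-365,0,0],[0.1,36,-365,0,0],[0.1,36,-365,0,0],[0.1,36,-365,0,0],[0.1,36,-365,0,0]]' >/dev/null; python3 -m crank '[[0.1,0,0,20,0],[0.1,0,0,50,0],[0.1,0,0,80,0],[0.1,0,0,95,0],[0.1,0,0,95,0],[0.1,0,0,95,0]]'; python3 -c "
from h import *
go(.5215,.4105,.298,-.179)"
```

```text
time: 55.43
tool_pos: [0.5206, 0.4089, 0.3317]
tool_rot: [3.141, 0.001, -0.181]
contact_force: [0.5, -0.3, 0.9]
opening: 0.0505
grip_force: 0.0
-> dx 0.6 dy -1.7 dz 33.7 roll -0.002
```

```bash
python3 -m crank '[[0.1,0.6,-1.5,10,0],[0.1,0.6,-1.5,20,0],[0.1,0.6,-1.5,30,0],[0.1,0.6,-1.5,33.5,0],[0.1,0.6,-1.5,33.5,0],[-0.2,0.6,-1.5,33.5,0],[-0.4,0.6,-1.5,33.5,0],[-0.6,0.6,-1.5,33.5,0],[-0.7,0.6,-1.5,33.5,0],[-0.8,0.6,-1.5,33.5,0],[-0.8,0.6,-1.5,33.5,0],[-0.8,0.6,-1.5,33.5,0]]' 30; python3 -m crank '[[-0.8,0,0,0,0],[-0.8,0,0,-15,0],[-0.8,0,0,-40,0],[-0.8,0,0,-70,0],[-0.8,0,0,-100,0],[-0.8,0,0,-125,0],[-0.8,0,0,-132,0],[-0.8,0,0,-132,0],[-0.8,0,0,-132,0]]'; python3 -c "
from h import *
go(.546,.0348,.425,-.179)"
```

```text
time: 56.43
tool_pos: [0.5213, 0.4114, 0.2982]
tool_rot: [-3.142, -0.0, -0.179]
contact_force: [0.3, 0.0, 2.1]
opening: 0.0209
grip_force: 30.0
time: 57.18
tool_pos: [0.5211, 0.4114, 0.4283]
tool_rot: [3.14, 0.001, -0.179]
contact_force: [-0.7, 0.0, -1.5]
opening: 0.021
grip_force: 30.0
-> dx 91.6 dy 366.1 dz 3.3 roll -0.000
```

```bash
python3 -m crank '[[-0.8,91.4,366,3,0],[-0.8,91.4,366,3,0],[-0.8,91.4,366,3,0],[-0.8,91.4,366,3,0],[-0.8,91.4,366,3,0],[-0.8,91.4,366,3,0],[-0.8,91.4,366,3,0],[-0.8,91.4,366,3,0],[-0.8,91.4,366,3,0],[-0.8,91.4,366,3,0],[-0.8,91.4,366,3,0],[-0.8,91.4,366,3,0]]' >/dev/null; python3 -m crank '[[-0.8,0,0,0,0],[-0.8,0,0,0,0],[-0.8,0,0,0,0],[-0.8,0,0,0,0]]'; python3 -c "
from h import *
go(.5458,.0349,.367,-.179)"
```

```text
time: 58.52
tool_pos: [0.5459, 0.0361, 0.4268]
tool_rot: [3.142, 0.0, -0.177]
contact_force: [-0.8, -0.3, -1.1]
opening: 0.0207
grip_force: 30.0
-> dx 0.2 dy 1.2 dz 59.8 roll 0.002
```

```bash
python3 -m crank '[[-0.8,0.1,0.5,15,0],[-0.8,0.1,0.5,30,0],[-0.8,0.1,0.5,42,0],[-0.8,0.1,0.5,48,0],[-0.8,0.1,0.5,54,0],[-0.8,0.1,0.5,60,0],[-0.8,0.1,0.5,60,0],[-0.8,0.1,0.5,60,0]]'; python3 -m crank '[[-0.8,0,0,5,0],[-0.8,0,0,10,0],[-0.8,0,0,15,0],[-0.8,0,0,20,0],[-0.8,0,0,25,0],[-0.8,0,0,30,0],[-0.8,0,0,35,0],[-0.8,0,0,35,0]]'; python3 -c "
from h import *
go(.5458,.0349,.305,-.179)"
```

```text
time: 59.18
tool_pos: [0.5461, 0.0346, 0.3671]
tool_rot: [3.142, -0.0, -0.179]
contact_force: [-1.1, 0.3, -1.7]
opening: 0.021
grip_force: 30.0
time: 59.85
tool_pos: [0.5491, 0.0341, 0.3396]
tool_rot: [-3.14, -0.021, -0.179]
contact_force: [1.7, 0.4, 35.7]
opening: 0.0213
grip_force: 30.0
-> dx -3.4 dy -0.2 dz 34.6 roll -0.000
```

Jammed at foot z≈57 mm (36 N), at the top of frame 2. Back out and look into the hole.

```bash
python3 -m crank '[[-0.8,0,0,-10,0],[-0.8,0,0,-30,0],[-0.8,0,0,-60,0],[-0.8,0,0,-95,0],[-0.8,0,0,-95,0],[-0.8,-40,0,-95,0],[-0.8,-80,0,-95,0],[-0.8,-120,0,-95,0],[-0.8,-150,0,-95,0],[-0.8,-150,0,-95,0],[-0.8,-150,0,-95,0],[-0.8,-150,0,-95,0]]'
python3 - <<'E'
from h import *
s=telemetry.observe();p,W,d=wcam();print(s['tool_pos'],s['tool_rot'],s['contact_force']);c=vision.get_calibration('wrist')
np.savez('pics/w17.npz',p=p,W=W,**{k:np.array(v) for k,v in c.items()})
z=W[...,2]
K=c['camera_matrix'];R=cv2.Rodrigues(np.array(c['rvec']))[0];t=np.array(c['tvec'])
q=R@np.array([.546,.0348,.07])+t;u,v=int(K[0,0]*q[0]/q[2]+K[0,2]),int(K[1,1]*q[1]/q[2]+K[1,2]);print(u,v)
a=p[v-30:v+30,u-40:u+40,::-1];b=p[:,:,::-1]
cv2.imwrite('pics/w17.png',cv2.resize(a,(800,600),interpolation=cv2.INTER_CUBIC))
stack(p,W,.0905)
r=np.hypot(W[...,0]-.546,W[...,1]-.0348)
for k in range(2,9):
    zz=z[(abs(z-(k*.01))<.005)&(r<.008)];print(k*10,len(zz),end='; ')
E
```

```text
time: 60.85
tool_pos: [0.3988, 0.0612, 0.427]
tool_rot: [3.142, -0.001, -0.179]
contact_force: [-0.0, -0.9, -0.4]
opening: 0.0213
grip_force: 30.0
[0.39883247 0.06115116 0.42700753] [ 3.14158809e+00 -1.35228731e-03 -1.79171351e-01] [-0.02964547 -0.91778605 -0.39628204]
322 47
[  285    23    77   195 12438] [481.1  46.8] [ 62.2 160.2] 79.7 basexy -2.0 0.2 ext x [-81.5  77.6] y [-30.6  31.1] z 0.08978570885398583
20 11; 30 27; 40 25; 50 8; 60 15; 70 90; 80 53;
```

View pics/w17.png

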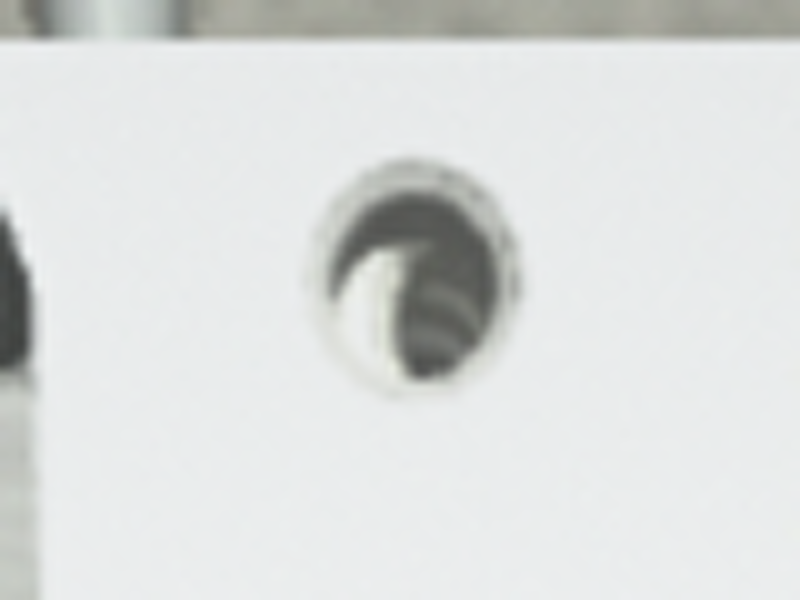

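Run:
```python
import numpy as np
f=np.load('pics/w17.npz');W=f['W'];p=f['p']
a=np.array([np.cos(-.179),np.sin(-.179)]);b=np.array([-a[1],a[0]])
e=W[...,:2]-[.483,.0462];X=e@a*1e3-64;Y=e@b*1e3;Z=W[...,2]*1e3
v0,v1,u0,u1=30,60,308,338
np.set_printoptions(linewidth=250)
print('Z');print(np.round(Z[v0:v1,u0:u1:1]).astype(int))
print('X col323',np.round(X[v0:v1,323],1));
```

```text
Z
[[                  90                   92                   89                   90                   91                   90                   89                   91                   90                   90                   89
                    89                   89                   89                   91                   90                   90                   90                   91                   90                   90                   90
                    89                   90                   88                   89                   90                   90                   89                   90]
 [                  91                   90                   90                   89                   89                   88                   91                   90                   90                   90                   91
                    91                   91                   90                   91                   91                   88                   90                   90                   90                   89                 
[... 17563 characters left out ...]
90                   90                   91
                    88                   90                   88                   90                   91                   89                   90                   89                   89                   91                   90
                    89                   89                   90                   90                   89                   88                   88                   89]]
X col323 [  8.5   7.7   7.3   6.9   6.2   5.6   5.3   5.    4.9   5.    5.    5.3   4.7   4.8   4.5   4.3   6.9   7.    7.1   7.2   6.5   5.7   6.1   5.9   5.8  -9.2  -9.9 -11.  -11.7 -12.6]<stdin>:7: RuntimeWarning: invalid value encountered in cast
```

The depth map shows a ledge at z≈72 (top of frame 3) covering the +y side of the hole, so frame 3 has turned and its p-end sits about 5 mm toward −y. I need to park the rod back in the rack and straighten the stack. First check how the rod sits in the grip.

```bash
cat >> h.py <<'E'
def rod():
    s=telemetry.observe();t=np.array(s['tool_pos'])
    for n in('side','scene'):
        p,d=vision.read_camera(n);W=world(d,vision.get_calibration(n));z=W[...,2]
        m=(np.hypot(W[...,0]-t[0],W[...,1]-t[1])<.025)&(z>t[2]-.32)&(z<t[2]-.182)
        q=W[m]
        if len(q)<30:print(n,len(q));continue
        print(n,len(q),'z rel',np.round(np.percentile(q[:,2]-t[2],[0,1,99])*1e3,1))
        for lo in(-.28,-.25,-.22):
            w=q[abs(q[:,2]-t[2]-lo)<.015]
            if len(w)>4:print('  at',lo,np.round((np.median(w,0)-t)*1e3,1))
E
python3 - <<'E'
from h import *
rod()
E
```

```text
side 301 z rel [-319.8 -318.9 -187.1]
  at -0.25 [  -7.1    5.3 -249. ]
  at -0.22 [  -5.3    4.7 -219.9]
scene 103 z rel [-319.2 -313.4 -183.8]
  at -0.25 [  -0.6   -5.7 -249.3]
  at -0.22 [   2.7   -5.2 -221.4]
```

```bash
python3 -c "
from h import *
go(.5213,.4112,.428,-.179)"
```

```text
-> dx 57.5 dy -366.4 dz -1.4 roll -0.001
```

```bash
python3 -m crank '[[-0.8,57.5,-366,0,0],[-0.8,57.5,-366,0,0],[-0.8,57.5,-366,0,0],[-0.8,57.5,-366,0,0],[-0.8,57.5,-366,0,0],[-0.8,57.5,-366,0,0],[-0.8,57.5,-366,0,0],[-0.8,57.5,-366,0,0],[-0.8,57.5,-366,0,0],[-0.8,57.5,-366,0,0],[-0.8,57.5,-366,0,0],[-0.8,57.5,-366,0,0]]' >/dev/null; python3 -m crank '[[-0.8,0,0,0,0],[-0.8,0,0,0,0],[-0.8,0,0,0,0]]'
python3 - <<'E'
from h import *
rod();go(.5213,.4112,.428,-.179)
s=telemetry.observe();t=np.array(s['tool_pos'])
for n in('side','scene'):
    p,d=vision.read_camera(n);c=vision.get_calibration(n);W=world(d,c);R=cv2.Rodrigues(np.array(c['rvec']))[0];C=-R.T@np.array(c['tvec'])
    m=(np.hypot(W[...,0]-t[0],W[...,1]-t[1])<.025)&(W[...,2]>t[2]-.285)&(W[...,2]<t[2]-.195)
    q=W[m];v=(q-C);v[:,2]=0;v/=np.linalg.norm(v,axis=1)[:,None];ctr=q+v*.005
    fx=np.polyfit(q[:,2]-t[2],ctr[:,0]-t[0],1);fy=np.polyfit(q[:,2]-t[2],ctr[:,1]-t[1],1)
    print(n,len(q),'foot z',q[:,2].min()-t[2],'slope x,y',fx[0],fy[0],'at -.265',np.polyval(fx,-.265)*1e3,np.polyval(fy,-.265)*1e3,'at -.17',np.polyval(fx,-.17)*1e3,np.polyval(fy,-.17)*1e3)
cv2.imwrite('pics/s18.png',p[...,::-1])
E
```

```text
time: 62.25
tool_pos: [0.5203, 0.41, 0.4277]
tool_rot: [-3.141, -0.001, -0.181]
contact_force: [-0.4, -1.1, -1.4]
opening: 0.0211
grip_force: 30.0
side 972 z rel [-319.8 -316.3 -187. ]
  at -0.25 [  -9.2    5.6 -249.5]
  at -0.22 [  -6.5    4.9 -219.8]
scene 198 z rel [-319.9 -318.9 -189. ]
  at -0.25 [  -0.7   -5.  -249.4]
  at -0.22 [   1.5   -5.2 -216.9]
-> dx 0.9 dy -1.1 dz -0.4 roll -0.001
side 269 foot z -0.2672723303799953 slope x,y 0.0778003553115537 -0.011145225491977589 at -.265 -7.293196363819359 0.3775772086390592 at -.17 0.09783739077824476 -0.6812192130988118
scene 70 foot z -0.2702478857600654 slope x,y 0.08866624235204328 -0.020059856488738308 at -.265 -5.342936704024106 -0.3516504013218146 at -.17 3.080356319420004 -2.2573367677519536
```

```bash
python3 -m crank '[[-0.8,8,-0.8,0,0],[-0.8,8,-0.8,15,0],[-0.8,8,-0.8,30,0],[-0.8,8,-0.8,40,0],[-0.8,8,-0.8,46,0],[-0.8,8,-0.8,50,0],[-0.8,8,-0.8,54,0],[-0.8,8,-0.8,54,0],[-0.8,8,-0.8,54,0]]'
python3 - <<'E'
from h import *
s=telemetry.observe();t=np.array(s['tool_pos']);print(s['torque'])
for n in('side',):
    p,d=vision.read_camera(n);c=vision.get_calibration(n);W=world(d,c);R=cv2.Rodrigues(np.array(c['rvec']))[0];C=-R.T@np.array(c['tvec'])
    m=(np.hypot(W[...,0]-t[0],W[...,1]-t[1])<.025)&(W[...,2]>.121)&(W[...,2]<t[2]-.195)
    q=W[m];v=(q-C);v[:,2]=0;v/=np.linalg.norm(v,axis=1)[:,None];ctr=q+v*.005
    fx=np.polyfit(q[:,2],ctr[:,0],1);fy=np.polyfit(q[:,2],ctr[:,1],1);print(len(q),fx[0],fy[0],'at .115',np.polyval(fx,.115),np.polyval(fy,.115))
E
```

```text
time: 63.2
tool_pos: [0.5283, 0.4105, 0.3732]
tool_rot: [-3.142, -0.0, -0.179]
contact_force: [-1.1, -1.0, -1.7]
opening: 0.0213
grip_force: 30.0
[-0.11518927  0.08181289 -0.00685608]
190 0.08209799633206316 -0.015032978920808049 at .115 0.5210163255355155 0.41053771996388844
```

```bash
python3 -m crank '[[-0.8,-0.4,0,6,0],[-0.8,-1,0,12,0],[-0.8,-1.5,0,18,0],[-0.8,-2,0,24,0],[-0.8,-2.4,0,30,0],[-0.8,-2.9,0,36,0],[-0.8,-2.9,0,36,0]]'; python3 -m crank '[[-0.8,-0.5,0,6,0],[-0.8,-1,0,12,0],[-0.8,-1.5,0,18,0],[-0.8,-2,0,24,0],[-0.8,-2.5,0,30,0],[-0.8,-3,0,36,0],[-0.8,-3.4,0,40,0],[-0.8,-3.4,0,40,0]]'
```

```text
time: 63.83
tool_pos: [0.525, 0.4109, 0.3349]
tool_rot: [3.14, 0.002, -0.179]
contact_force: [-0.4, -0.8, -1.6]
opening: 0.0207
grip_force: 30.0
time: 64.5
tool_pos: [0.5218, 0.4116, 0.2954]
tool_rot: [3.14, 0.001, -0.179]
contact_force: [-0.6, -1.1, -2.7]
opening: 0.021
grip_force: 30.0
```

```bash
python3 -m crank '[[-0.3,0,0,0,0],[0.1,0,0,0,0],[0.1,0,0,0,0],[0.1,0,0,0,0],[0.1,0,0,-20,0],[0.1,0,0,-60,0],[0.1,0,0,-100,0],[0.5,0,0,-135,0],[1,0,0,-135,0],[1,0,0,-135,0]]'
cat >> h.py <<'E'
from scipy.optimize import least_squares
def bands(W,hx=64):
    a=np.array([np.cos(-.179),np.sin(-.179)]);b=np.array([-a[1],a[0]]);e=W[...,:2]-[.483,.0462]
    X=e@a*1e3-hx;Y=e@b*1e3;Z=W[...,2]*1e3
    for nm,lo,hi,r in(('cover',75,87,7),('f3',60,70,7),('f2',46,56,7),('f1',32,42,7),('base',6,27,6.5)):
        m=(np.hypot(X,Y)<13)&(Z>lo)&(Z<hi)
        if m.sum()<6:print(nm,m.sum());continue
        x,y=X[m],Y[m];s=least_squares(lambda c:np.hypot(x-c[0],y-c[1])-r,[x.mean()-4,y.mean()],loss='soft_l1',f_scale=.5)
        print(nm,m.sum(),np.round(s.x,1),'res %.2f'%np.median(abs(s.fun)),'ang range',np.round(np.degrees(np.percentile(np.arctan2(y-s.x[1],x-s.x[0]),[5,95]))))
E
python3 - <<'E'
from h import *
W=np.load('pics/w17.npz')['W'];bands(W)
go(.483,.0462,.42,-.179)
E
```

```text
time: 65.33
tool_pos: [0.5219, 0.4117, 0.4353]
tool_rot: [-3.137, -0.005, -0.179]
contact_force: [1.2, -0.3, 0.2]
opening: 0.066
grip_force: 0.0
cover 69 [-1.8  0.2] res 0.10 ang range [-70.  66.]
f3 29 [-0.9 -4.5] res 0.23 ang range [ 16. 107.]
f2 11 [ 0.7 -0.8] res 0.08 ang range [-55. -13.]
f1 22 [0.3 0. ] res 0.18 ang range [-55.   7.]
base 14 [-0.6  0.1] res 0.07 ang range [-31.   8.]
-> dx 26.8 dy 366.6 dz 15.3 roll -0.000
```

Hole-wall fits show that only frame 3 is off (−4.5 mm in y), and the cover is −1.2 mm in x from the base hole. I'll squeeze cover and frame 3 together near the p-end, then nudge them +x.

```bash
python3 -m crank '[[1,26.8,366.6,0,0],[1,26.8,366.6,0,0],[1,26.8,366.6,0,0],[1,26.8,366.6,0,0],[1,26.8,366.6,0,0],[1,26.8,366.6,0,0],[1,26.8,366.6,0,0],[1,26.8,366.6,0,0],[1,26.8,366.6,0,0],[1,26.8,366.6,0,0],[1,26.8,366.6,0,0],[1,26.8,366.6,0,0]]' >/dev/null; python3 -m crank '[[1,0,0,0,0],[1,0,0,0,0],[1,0,0,0,0]]'
python3 - <<'E'
from h import *
go(.5273,.0382,.30,-.179)
E
```

```text
time: 66.58
tool_pos: [0.483, 0.0472, 0.4316]
tool_rot: [-3.142, 0.0, -0.177]
contact_force: [0.1, -0.3, 0.4]
opening: 0.092
grip_force: 0.0
-> dx 45.1 dy 1.1 dz 131.6 roll 0.002
```

```bash
python3 -m crank '[[1,45,0.7,20,0],[1,45,0.7,60,0],[1,45,0.7,100,0],[1,45,0.7,140,0],[1,45,0.7,170,0],[1,45,0.7,190,0],[1,45,0.7,197,0],[1,45,0.7,197,0],[1,45,0.7,197,0]]';  python3 -c "
from h import *
go(.5273,.0382,.235,-.179)"
```

```text
time: 67.33
tool_pos: [0.5277, 0.0378, 0.2356]
tool_rot: [-3.142, -0.001, -0.178]
contact_force: [0.7, 0.3, -0.3]
opening: 0.0921
grip_force: 0.0
-> dx -0.4 dy -0.4 dz 0.6 roll 0.001
```

```bash
python3 -m crank '[[0.6,0,-0.4,0,0],[0.5,0,-0.4,0,0],[0.45,0,-0.4,0,0],[0.4,0,-0.4,0,0],[0.36,0,-0.4,0,0],[0.33,0,-0.4,0,0],[0.3,0,-0.4,0,0],[0.2,0,-0.4,0,0],[0.2,0,-0.4,0,0],[0.2,0,-0.4,0,0]]' 15;  python3 -m crank '[[0.2,0.5,0,0,0],[0.2,1,0,0,0],[0.2,1.5,0,0,0],[0.2,1.5,0,0,0]]'; python3 -m crank '[[0.6,0,0,0,0],[0.6,0,0,0,0],[0.6,0,0,0,0],[0.8,0,0,-40,0],[0.8,0,0,-80,0],[0.8,-20,0,-120,0],[1,-50,0,-160,0],[1,-85,0,-160,0],[1,-85,0,-160,0],[1,-85,0,-160,0],[1,-85,0,-160,0]]'
python3 - <<'E'
from h import *
p,W,d=wcam();np.savez('pics/w19.npz',p=p,W=W);stack(p,W,.0905);bands(W)
E
```

```text
time: 68.17
tool_pos: [0.5279, 0.0371, 0.2359]
tool_rot: [3.141, -0.003, -0.179]
contact_force: [1.5, -5.4, 6.2]
opening: 0.0623
grip_force: 15.0
time: 68.5
tool_pos: [0.5285, 0.037, 0.2359]
tool_rot: [3.141, 0.0, -0.179]
contact_force: [-4.6, -5.3, 9.8]
opening: 0.0618
grip_force: 15.0
time: 69.42
tool_pos: [0.4452, 0.0528, 0.3949]
tool_rot: [-3.141, -0.001, -0.179]
contact_force: [0.4, -0.0, 0.7]
opening: 0.0917
grip_force: 0.0
[  283    81    83   197 13376] [480.9  46.1] [ 62.2 160.3] 79.6 basexy -2.0 -0.4 ext x [-81.   77.8] y [-31.3  30.4] z 0.08982430941800155
cover 36 [-1.8 -0.5] res 0.03 ang range [-68. 112.]
f3 15 [-1.1 -0.4] res 0.02 ang range [-105.   26.]
f2 10 [-9.7  0.9] res 1.22 ang range [-54.  36.]
f1 18 [ 0.3 -0.2] res 0.05 ang range [-78.  44.]
base 28 [-0.6  0. ] res 0.07 ang range [-63.  57.]
```

```bash
python3 -m crank '[[0.7,40,0,20,0],[0.7,80,0,40,0],[0.7,83.5,0.4,80,0],[0.7,83.5,0.4,115,0],[0.7,83.5,0.4,138,0],[0.7,83.5,0.4,138,0],[0.4,83.5,0.4,138,0],[0.3,83.5,0.4,138,0],[0.2,83.5,0.4,138,0],[0.2,83.5,0.4,138,0],[0.2,83.5,0.4,138,0],[0.2,83.5,0.4,138,0]]' 40;  python3 -m crank '[[0.2,0.7,0,0,0],[0.2,1.4,0,0,0],[0.2,2,0,0,0],[0.2,2.5,0,0,0],[0.2,2.5,0,0,0]]'; python3 -m crank '[[0.6,0,0,0,0],[0.6,0,0,0,0],[0.6,0,0,0,0],[0.8,0,0,-40,0],[0.8,0,0,-80,0],[0.8,-20,0,-120,0],[1,-50,0,-140,0],[1,-85,0,-140,0],[1,-85,0,-140,0],[1,-85,0,-140,0],[1,-85,0,-140,0]]'
python3 - <<'E'
from h import *
p,W,d=wcam();np.savez('pics/w20.npz',p=p,W=W);stack(p,W,.0905);bands(W)
go(.5215,.4105,.425,-.179)
E
```

```text
time: 70.47
tool_pos: [0.5279, 0.0373, 0.2586]
tool_rot: [-3.141, -0.004, -0.179]
contact_force: [2.3, -0.4, 6.2]
opening: 0.0614
grip_force: 40.0
time: 70.88
tool_pos: [0.5289, 0.0372, 0.2585]
tool_rot: [3.142, 0.001, -0.179]
contact_force: [-6.6, 0.9, 13.9]
opening: 0.0616
grip_force: 40.0
time: 71.8
tool_pos: [0.4463, 0.0521, 0.397]
tool_rot: [3.142, -0.001, -0.179]
contact_force: [0.4, 0.1, 0.1]
opening: 0.0917
grip_force: 0.0
[  282    83    82   195 13105] [481.1  46.4] [ 62.2 160. ] 79.8 basexy -1.9 -0.1 ext x [-80.9  77.8] y [-31.   30.7] z 0.08983817075058946
cover 35 [-1.8 -0. ] res 0.05 ang range [-91.  60.]
f3 11 [-1.2 -0.2] res 0.14 ang range [-13. 128.]
f2 6 [-9.1  3.5] res 1.75 ang range [-66.  20.]
f1 21 [ 0.2 -0. ] res 0.05 ang range [-100.   35.]
base 26 [-0.6  0. ] res 0.04 ang range [-85.  71.]
-> dx 9.7 dy -366.1 dz -28.3 roll -0.000
```

Gripping tends to cancel the nudge, so I'll push the cover's −x end face with closed fingers instead.

```bash
python3 -c "
from h import *
go(.3787,.0650,.30,-.179)"
```

```text
-> dx -69.2 dy -0.7 dz 96.7 roll -0.000
```

```bash
python3 -m crank '[[-1,-40,-0.7,0,0],[-1,-69,-0.7,0,0],[-1,-69,-0.7,0,0],[-1,-69,-0.7,30,0],[-1,-69,-0.7,60,0],[-1,-69,-0.7,90,0],[-1,-69,-0.7,97,0],[-1,-69,-0.7,97,0],[-1,-69,-0.7,97,0],[-1,-69,-0.7,97,0],[-1,-69,-0.7,97,0],[-1,-69,-0.7,97,0]]'; python3 -c "
from h import *
go(.3941,.0623,.26,-.179)
s=telemetry.observe();e=np.array(s['tool_pos'])[:2]-[.483,.0462];print((e@[np.cos(.179),-np.sin(.179)])*1e3)"
```

```text
time: 72.85
tool_pos: [0.3787, 0.065, 0.301]
tool_rot: [-3.141, -0.003, -0.179]
contact_force: [0.0, -0.6, -0.4]
opening: 0.0163
grip_force: 0.0
-> dx 15.7 dy -0.1 dz 41.0 roll -0.000
-106.00325692635988
```

```bash
python3 -m crank '[[-1,0,0,20,0],[-1,0,0,41,0],[-1,0,0,41,0],[-1,0,0,41,0],[-1,6,0,41,0],[-1,10,0,41,0],[-1,12,0,41,0],[-1,13,0,41,0],[-1,14,0,41,0],[-1,15,0,41,0],[-1,15.7,0,41,0],[-1,15.7,0,41,0]]'; python3 -c "
from h import *
s=telemetry.observe();e=np.array(s['tool_pos'])[:2]-[.483,.0462];print((e@[np.cos(.179),-np.sin(.179)])*1e3,s['contact_force'])
p,W,d=wcam();stack(p,W,.0905);bands(W)
"
```

```text
time: 73.85
tool_pos: [0.3934, 0.0623, 0.2588]
tool_rot: [3.141, 0.001, -0.179]
contact_force: [-2.7, 0.7, 2.8]
opening: -0.0
grip_force: 1.9
-91.02191952287313 [-2.7169018   0.7342039   2.83070661]
[  241     0   168   291 36978] [460.6  49.8] [ 62.5 116.2] 79.9 basexy -22.7 -0.5 ext x [-79.5  34.8] y [-31.3  30.4] z 0.08983816643693768
cover 0
f3 0
f2 0
f1 0
base 0
```

```bash
python3 -m crank '[[-1,0.3,0,0,0],[-1,0.6,0,0,0],[-1,0.6,0,0,0],[-1,-4,0,0,0],[-1,-12,0,0,0],[-1,-12,0,-40,0],[-0.5,-12,0,-80,0],[0.1,20,0,-120,0],[0.1,50,0,-150,0],[0.1,50,0,-160,0],[0.1,50,0,-160,0],[0.1,50,0,-160,0]]'
python3 - <<'E'
from h import *
p,W,d=wcam();np.savez('pics/w21.npz',p=p,W=W);stack(p,W,.0905);bands(W)
go(.5215,.4105,.425,-.179)
E
```

```text
time: 74.9
tool_pos: [0.4427, 0.0533, 0.419]
tool_rot: [-3.141, -0.002, -0.179]
contact_force: [0.1, 0.1, -0.4]
opening: 0.0359
grip_force: 0.0
[  286    79    76   184 11603] [483.7  45.9] [ 62.1 159.7] 79.8 basexy 0.7 -0.2 ext x [-78.3  80.3] y [-31.   30.6] z 0.08981394444889146
cover 31 [ 0.5 -0.1] res 0.03 ang range [-100.   84.]
f3 32 [-0.9 -0.4] res 0.13 ang range [-69.  70.]
f2 0
f1 14 [0.3 0. ] res 0.03 ang range [-73.  43.]
base 27 [-0.5  0.1] res 0.05 ang range [-70.  65.]
-> dx 14.4 dy -365.5 dz -7.0 roll -0.000
```

Aligned now: all holes share a common window. Fetch the rod again, re-measuring its head.

```bash
python3 -m crank '[[0.1,-55,-355,0,0],[0.1,-55,-355,0,0],[0.1,-55,-355,0,0],[0.1,-55,-355,0,0],[0.1,-55,-355,0,0],[0.1,-55,-355,0,0],[0.1,-55,-355,0,0],[0.1,-55,-355,0,0],[0.1,-55,-355,0,0],[0.1,-55,-355,0,0],[0.1,-55,-355,0,0],[0.1,-55,-355,0,0]]' >/dev/null;  python3 -m crank '[[0.1,0,0,0,0],[0.1,0,0,0,0]]'
python3 - <<'E'
from h import *
p,W,d=wcam();z=W[...,2]
m=((z>.1)&(z<.2)&(p.max(-1)<90)&(abs(W[...,0]-.521)<.03)&(abs(W[...,1]-.41)<.03)).astype(np.uint8)
m=((z>.122)&(z<.16)&(abs(W[...,0]-.521)<.03)&(abs(W[...,1]-.41)<.03)).astype(np.uint8)
k,l,st,_=cv2.connectedComponentsWithStats(m)
for i in range(1,k):
    if st[i,4]<40:continue
    w=W[l==i];w=w[w[:,2]>np.percentile(w[:,2],95)-.003];q=w[:,:2].astype(np.float32)*1e3;print(st[i],cv2.minEnclosingCircle(q),np.median(w[:,2]))
go(.5215,.4105,.33,-.179)
E
```

```text
time: 76.12
tool_pos: [0.4522, 0.4112, 0.4189]
tool_rot: [3.141, 0.0, -0.181]
contact_force: [-0.3, -0.6, -0.8]
opening: 0.0504
grip_force: 0.0
[292 131  30  31 722] ((522.3400268554688, 411.2176513671875), 10.829547882080078) 0.1327841547200941
-> dx 68.3 dy -11.6 dz 89.0 roll -0.002
```

Head at (522.3, 411.2), seated fully. Grasp it.

```bash
python3 -m crank '[[0.1,35,-6,0,0],[0.1,69,-12,10,0],[0.1,69,-12,40,0],[0.1,69,-12,70,0],[0.1,69,-12,88,0],[0.1,69,-12,88,0],[0.1,69,-12,88,0]]'; python3 -c "
from h import *
go(.5223,.4112,.298,-.179)"
```

```text
time: 76.75
tool_pos: [0.5223, 0.4113, 0.3306]
tool_rot: [3.14, 0.001, -0.18]
contact_force: [-0.1, 0.2, 1.9]
opening: 0.0506
grip_force: 0.0
-> dx 0.0 dy 0.1 dz 32.6 roll -0.001
```

```bash
python3 -m crank '[[0.1,0,0,10,0],[0.1,0,0,20,0],[0.1,0,0,30,0],[0.1,0,0,32.5,0],[0.1,0,0,32.5,0],[-0.2,0,0,32.5,0],[-0.4,0,0,32.5,0],[-0.6,0,0,32.5,0],[-0.7,0,0,32.5,0],[-0.8,0,0,32.5,0],[-0.8,0,0,32.5,0],[-0.8,0,0,32.5,0]]' 35; python3 -m crank '[[-0.8,0,0,0,0],[-0.8,0,0,-15,0],[-0.8,0,0,-40,0],[-0.8,0,0,-70,0],[-0.8,0,0,-100,0],[-0.8,0,0,-125,0],[-0.8,0,0,-132,0],[-0.8,0,0,-132,0],[-0.8,0,0,-132,0]]'; python3 -c "
from h import *
go(.5458,.0347,.425,-.179)"
```

```text
time: 77.75
tool_pos: [0.522, 0.4114, 0.2988]
tool_rot: [3.14, 0.0, -0.179]
contact_force: [-1.3, -4.8, 4.0]
opening: 0.0206
grip_force: 35.0
time: 78.5
tool_pos: [0.5219, 0.4121, 0.4288]
tool_rot: [3.141, 0.001, -0.179]
contact_force: [0.7, 1.1, -2.2]
opening: 0.0209
grip_force: 35.0
-> dx 90.7 dy 367.1 dz 3.8 roll -0.000
```

```bash
python3 -m crank '[[-0.8,90.4,367,3,0],[-0.8,90.4,367,3,0],[-0.8,90.4,367,3,0],[-0.8,90.4,367,3,0],[-0.8,90.4,367,3,0],[-0.8,90.4,367,3,0],[-0.8,90.4,367,3,0],[-0.8,90.4,367,3,0],[-0.8,90.4,367,3,0],[-0.8,90.4,367,3,0],[-0.8,90.4,367,3,0],[-0.8,90.4,367,3,0]]' >/dev/null; python3 -m crank '[[-0.8,0,0,0,0],[-0.8,0,0,0,0],[-0.8,0,0,0,0],[-0.8,0,0,0,0],[-0.8,0,0,0,0],[-0.8,0,0,0,0]]'; python3 -c "
from h import *
go(.5455,.0348,.367,-.179)
s=telemetry.observe();t=np.array(s['tool_pos'])
for n in('side','scene'):
    p,d=vision.read_camera(n);c=vision.get_calibration(n);W=world(d,c);R=cv2.Rodrigues(np.array(c['rvec']))[0];C=-R.T@np.array(c['tvec'])
    m=(np.hypot(W[...,0]-t[0],W[...,1]-t[1])<.025)&(W[...,2]>t[2]-.275)&(W[...,2]<t[2]-.195)
    q=W[m];v=(q-C);v[:,2]=0;v/=np.linalg.norm(v,axis=1)[:,None];ctr=q+v*.005
    print(n,len(q),'slope',np.polyfit(q[:,2],ctr[:,0],1)[0],np.polyfit(q[:,2],ctr[:,1],1)[0],(ctr.mean(0)-t)*1e3)
"
```

```text
time: 80.0
tool_pos: [0.5456, 0.0352, 0.4274]
tool_rot: [3.142, -0.0, -0.178]
contact_force: [0.8, 0.7, -1.7]
opening: 0.0205
grip_force: 35.0
-> dx 0.0 dy 0.4 dz 60.4 roll 0.001
side 178 slope 0.005789333711080284 0.00612884877408393 [  -0.5716392    -0.78554143 -233.89640874]
scene 82 slope 0.00819130064394872 -0.006715349565945053 [   0.86530944   -1.75354106 -234.71718488]
```

```bash
python3 -m crank '[[-0.8,0,0.2,15,0],[-0.8,0,0.2,30,0],[-0.8,0,0.2,42,0],[-0.8,0,0.2,48,0],[-0.8,0,0.2,54,0],[-0.8,0,0.2,60,0],[-0.8,0,0.2,60,0],[-0.8,0,0.2,60,0]]'; python3 -m crank '[[-0.8,0,0,3,0],[-0.8,0,0,6,0],[-0.8,0,0,9,0],[-0.8,0,0,12,0],[-0.8,0,0,12,0]]'; python3 -c "
from h import *
s=telemetry.observe();print(s['torque'],np.array(s['tool_pos'])-[.5455,.0348,0])"
```

```text
time: 80.77
tool_pos: [0.5456, 0.0345, 0.3676]
tool_rot: [3.142, -0.0, -0.179]
contact_force: [1.8, -0.6, -2.1]
opening: 0.0209
grip_force: 35.0
time: 81.18
tool_pos: [0.5454, 0.0345, 0.3547]
tool_rot: [3.141, 0.001, -0.179]
contact_force: [0.3, 0.6, -1.4]
opening: 0.0209
grip_force: 35.0
[0.05860084 0.03851893 0.00506664] [-8.53032973e-05 -2.64130969e-04  3.54691077e-01]
```

Foot at z≈71 with no force. Continue in small steps.

```bash
python3 -m crank '[[-0.8,0,0,4,0],[-0.8,0,0,8,0],[-0.8,0,0,12,0],[-0.8,0,0,15,0],[-0.8,0,0,15,0]]'; python3 -m crank '[[-0.8,0,0,3,0],[-0.8,0,0,6,0],[-0.8,0,0,9,0],[-0.8,0,0,12,0],[-0.8,0,0,12,0]]'
```

```text
time: 81.6
tool_pos: [0.5454, 0.0346, 0.3395]
tool_rot: [3.141, 0.001, -0.179]
contact_force: [0.0, 0.7, -0.9]
opening: 0.0206
grip_force: 35.0
time: 82.02
tool_pos: [0.5454, 0.0345, 0.3277]
tool_rot: [3.141, 0.001, -0.179]
contact_force: [-0.0, 0.8, -1.9]
opening: 0.0206
grip_force: 35.0
```

Foot at about 44 mm, no force. Next the f1 and base entries.

```bash
python3 -m crank '[[-0.8,0,0,3,0],[-0.8,0,0,6,0],[-0.8,0,0,9,0],[-0.8,0,0,12,0],[-0.8,0,0,15,0],[-0.8,0,0,18,0],[-0.8,0,0,20,0],[-0.8,0,0,20,0]]'; python3 -c "
from h import *
print(telemetry.observe()['torque'])"
```

```text
time: 82.68
tool_pos: [0.5455, 0.0345, 0.3078]
tool_rot: [3.141, 0.001, -0.179]
contact_force: [-0.0, -1.5, -0.7]
opening: 0.0206
grip_force: 35.0
[-0.07237588  0.0431915   0.00093699]
```

```bash
python3 -m crank '[[-0.8,0,0,4,0],[-0.8,0,0,8,0],[-0.8,0,0,12,0],[-0.8,0,0,16,0],[-0.8,0,0,18.5,0],[-0.8,0,0,20.5,0],[-0.8,0,0,21,0],[-0.8,0,0,21,0]]'
```

```text
time: 83.35
tool_pos: [0.5456, 0.0345, 0.2876]
tool_rot: [3.141, -0.0, -0.179]
contact_force: [-0.8, -1.2, 2.7]
opening: 0.0206
grip_force: 35.0
```

```bash
python3 -m crank '[[-0.3,0,0,0,0],[0.1,0,0,0,0],[0.1,0,0,0,0],[0.1,0,0,0,0],[0.1,0,0,-20,0],[0.1,0,0,-60,0],[0.1,0,0,-100,0],[0.5,-50,0,-140,0],[0.5,-100,0,-140,0],[0.5,-100,0,-140,0],[0.5,-100,0,-140,0],[0.5,-100,0,-140,0]]'
python3 - <<'E'
from h import *
p,W,d=wcam();stack(p,W,.0905);z=W[...,2]
for x,y in((.42,.0576),(.546,.0348)):
    m=(np.hypot(W[...,0]-x,W[...,1]-y)<.02)&(z>.1)&(z<.15);q=W[m];q=q[q[:,2]>np.percentile(q[:,2],90)-.003];print(len(q),np.median(q,0),cv2.minEnclosingCircle(q[:,:2].astype(np.float32)*1e3))
p,d=vision.read_camera('side')
cv2.imwrite('pics/s22.png',cv2.resize(p[190:330,230:410,::-1],(771,600),interpolation=cv2.INTER_CUBIC))
W=world(d,vision.get_calibration('side'));a=np.array([np.cos(.179),-np.sin(.179)]);b=np.array([-a[1],a[0]])
for nm,lo,hi in(('f1',34,40),('f2',48,54),('f3',62,68),('cover',77,86)):
    e=W[...,:2]-[.483,.0462];X,Y=e@a*1e3,e@b*1e3;m=(W[...,2]*1e3>lo)&(W[...,2]*1e3<hi)&(abs(X)<55)&(abs(Y)<45)
    f=np.polyfit(X[m],Y[m],1);print(nm,m.sum(),'side face y=',f)
E
```

```text
time: 84.35
tool_pos: [0.4462, 0.0527, 0.4283]
tool_rot: [-3.141, -0.002, -0.179]
contact_force: [0.4, 0.4, -0.2]
opening: 0.0686
grip_force: 0.0
[  287    85    74   178 10387] [483.9  46. ] [ 62.1 159.8] 79.8 basexy 0.9 -0.1 ext x [-78.4  80.5] y [-31.   30.7] z 0.08983391036953749
449 [0.41988087 0.05725079 0.12172181] ((419.4643249511719, 57.3115234375), 10.980891227722168)
640 [0.54611517 0.03500085 0.12171305] ((546.150146484375, 35.04827117919922), 10.78968620300293)
f1 92 side face y= [4.89266539e-03 3.00566007e+01]
f2 87 side face y= [-9.41524164e-03  2.97966112e+01]
f3 89 side face y= [5.29292072e-03 2.94227830e+01]
cover 154 side face y= [-5.12619524e-03  2.99506937e+01]
```

View pics/s22.png

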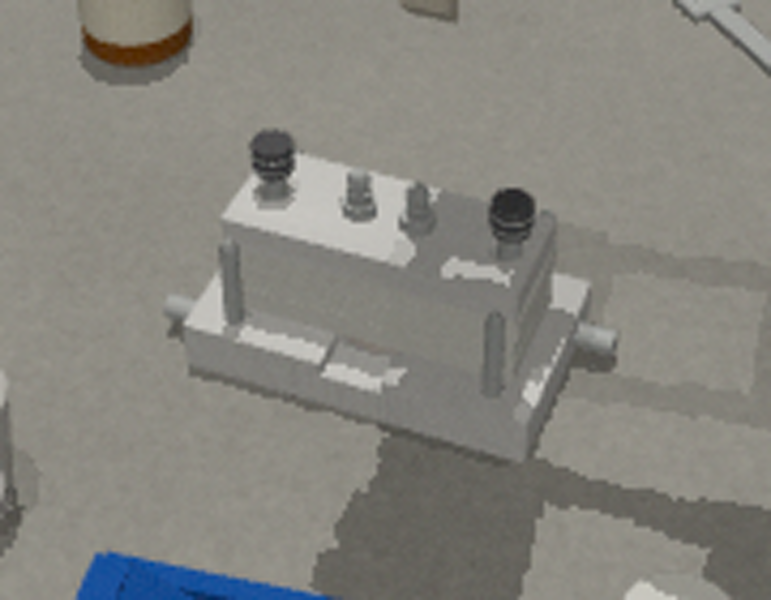

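The crop shows the stack aligned, with both rods seated: heads at (272,155) and (512,214), tops 121.7 mm up (4 mm hole floor + 118 mm rod). The gripper is clear, so I'll hand in.

```bash
python3 -c "
from cell import ticket
print(ticket.hand_in())"
```

```text
the job is handed in; nothing more can be done
None
```

The cell is assembled and handed in: disc flat in the recess, all three white frames and then the cover stacked in line with the base, and both rods standing on the bottom of their holes (on the first try the second rod jammed on a turned frame, so I put it back in the rack and straightened the stack before inserting it).

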